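# File the drilling jigs upright in the jig rack

## Task

Put the three plywood drilling jigs away: take each flat jig off its sloping rest and stand it upright on its lower edge in the slotted rack, right down on the slot's floor and centred along the slot, the smallest jig in the left slot as you look from the robot, the middle one in the middle slot and the largest in the right slot. Lower them in rather than dropping them, let none fall flat, and leave the spray bottle, the glue bottle and the tape measure standing where they are.

Things in the scene. Friction and masses are not known exactly. Their poses are not given: they have to be found in the camera images.
- small_jig: Smallest plywood drilling jig: a flat plain rectangle 80 mm wide, 100 mm high, 10 mm thick, with two steel bushes near the lower edge, about 0.08 kg. Starts leaning about 26 deg from vertical on its rest, top nearer the robot. Origin: middle of the lower edge, mid-thickness; x normal to the plate, y along its width, z up the plate.
- medium_jig: Middle plywood drilling jig: flat, 10 mm thick, 120 mm high, 100 mm wide up to 75 mm height and then only a tongue 56 mm wide (a shoulder on each side), about 0.10 kg. Starts leaning about 26 deg from vertical on its rest, top nearer the robot. Origin: middle of the lower edge, mid-thickness; x normal to the plate, y along its width, z up the plate.
- large_jig: Largest plywood drilling jig: flat, 10 mm thick, 120 mm wide, 140 mm high, with a notch 20 mm deep in each side between 60 and 88 mm height, a bush in each corner, about 0.13 kg. Starts leaning about 26 deg from vertical on its rest, top nearer the robot. Origin: middle of the lower edge, mid-thickness; x normal to the plate, y along its width, z up the plate.
- jig_rack: Fixed wooden rack: base board 120 x 189 mm, 12 mm thick, four dividers 100 mm long rising 42 mm above it (tops 54 mm over the bench); between them three slots 15 mm wide, 55 mm apart centre to centre, open at both ends and above. Origin: centre of its underside; x along the slots (roughly away from the robot), y across them (left), z up.
- slot_left (a point): Middle of the floor of the rack's left slot as the robot sees it (12 mm above the bench); axes as the rack's.
- slot_middle (a point): Middle of the floor of the rack's middle slot; axes as the rack's.
- slot_right (a point): Middle of the floor of the rack's right slot; axes as the rack's.
- small_rest: Fixed sloping wooden rest under the small jig. Origin: on the bench, 26 mm below the middle of the leaning jig's lower edge. A backboard 64 mm wide, leaning to the rest's -x (to the robot), supports the jig's face up to 55 mm along it; a lip 8 mm high holds its lower edge on the far side. The jig's upper part is free on both faces.
- medium_rest: Fixed sloping wooden rest under the medium jig. Origin: on the bench, 26 mm below the middle of the leaning jig's lower edge. A backboard 64 mm wide, leaning to the rest's -x (to the robot), supports the jig's face up to 66 mm along it; a lip 8 mm high holds its lower edge on the far side. The jig's upper part is free on both faces.
- large_rest: Fixed sloping wooden rest under the large jig. Origin: on the bench, 26 mm below the middle of the leaning jig's lower edge. A backboard 64 mm wide, leaning to the rest's -x (to the robot), supports the jig's face up to 77 mm along it; a lip 8 mm high holds its lower edge on the far side. The jig's upper part is free on both faces.
- spray_bottle: Bystander: grey spray bottle, 57 mm across, 188 mm tall, standing between the rests and the rack; origin at the centre of its underside.
- glue_bottle: Bystander: white glue bottle with a red nozzle, 40 x 46 mm, 145 mm tall, standing left of the rests; origin at the centre of its underside. Left of it, at y about 0.2 to 0.3, a fixed grey tube slants up from the bench's front edge to a height of 0.38 m at x = 0.62: swing the arm in over its low near end.
- tape_measure: Bystander: yellow tape measure, 36 x 81 mm, 66 mm tall, standing near the front edge of the bench; origin at the centre of its underside.

How it is judged:
At the end, for the whole second after the job is handed in: Each jig stands on its lower edge in its own slot (small left, medium middle, large right): its lower edge within -4 to +6 mm of the slot floor, within 15 mm of the slot's middle along the slot and 7 mm across it, plate parallel to the slot within 0.15 rad, within 0.15 rad of vertical, at rest (x of small_jig in the frame of slot_left between -0.015 and 0.015 m and y of small_jig in the frame of slot_left between -0.007 and 0.007 m and z of small_jig in the frame of slot_left between -0.004 and 0.006 m and angle between each of small_jig, medium_jig, large_jig's own z axis and vertical below 0.15 rad and angle between the x axis of small_jig and the y axis of slot_left, either way round below 0.15 rad and linear speed of each of small_jig, medium_jig, large_jig below 0.03 m/s and x of medium_jig in the frame of slot_middle between -0.015 and 0.015 m and y of medium_jig in the frame of slot_middle between -0.007 and 0.007 m and z of medium_jig in the frame of slot_middle between -0.004 and 0.006 m and angle between the x axis of medium_jig and the y axis of slot_middle, either way round below 0.15 rad and x of large_jig in the frame of slot_right between -0.015 and 0.015 m and y of large_jig in the frame of slot_right between -0.007 and 0.007 m and z of large_jig in the frame of slot_right between -0.004 and 0.006 m and angle between the x axis of large_jig and the y axis of slot_right, either way round below 0.15 rad); the robot touches nothing.
It fails at once if the spray bottle is shoved more than 30 mm or tipped (distance of spray_bottle from where it was at the start of the episode above 0.03 m or angle between spray_bottle's own z axis and vertical above 0.35 rad).
It fails at once if the glue bottle is shoved more than 30 mm or tipped (distance of glue_bottle from where it was at the start of the episode above 0.03 m or angle between glue_bottle's own z axis and vertical above 0.35 rad).
It fails at once if the tape measure is shoved more than 30 mm or tipped (distance of tape_measure from where it was at the start of the episode above 0.03 m or angle between tape_measure's own z axis and vertical above 0.35 rad).
It fails at once if a jig falls over flat (angle between any of small_jig, medium_jig, large_jig's own z axis and vertical above 1.2 rad).
It fails at once if a jig is let fall into its slot instead of being lowered (faster than 0.7 m/s over the slot, out of the fingers) ((linear speed of small_jig above 0.7 m/s and horizontal distance between small_jig and slot_left below 0.03 m and contact force between the fingers and small_jig below 0.5 N) or (linear speed of medium_jig above 0.7 m/s and horizontal distance between medium_jig and slot_middle below 0.03 m and contact force between the fingers and medium_jig below 0.5 N) or (linear speed of large_jig above 0.7 m/s and horizontal distance between large_jig and slot_right below 0.03 m and contact force between the fingers and large_jig below 0.5 N)).
It also fails if it takes over 72 s, if anything falls off the work surface, if the arm or the gripper's body presses on something with over 40 N, if the wrist force passes 120 N, or if a joint passes its speed limit or range.

## Robot

A 7-joint arm with a two-finger parallel gripper is mounted at the origin on a cart in front of the work surface, level with it; the furniture and walls round the work are solid. World frame = base frame: x ahead of the robot, y to its left, z up, the work surface at z = 0. Lengths are in m, angles in rad, forces in N, time in s.
With the tool pointing down it reaches from about 0.425 to 0.925 m from the base axis. Payload 6.8 kg.
Tool frame: the origin (TCP) lies on the front face of the gripper's body, between the roots of the fingers; the fingertips stand 73 mm ahead of it and the grasp point (between the pads) lies 54 mm ahead of it (bot.finger_overhang is the z of the fingertips in the tool frame, in m); z points along the fingers, y is the line along which they close (so a half turn about z gives the same grasp; the last joint's range is limited). The gripper opens to 85 mm and grips with 20 to 120 N. Pads are 22 mm wide; open, the fingers measure 114 mm over their backs; the gripper's body (76 mm by 85 mm) begins 54 mm behind the grasp point. The pads swing forward as they close: fully open they stand 13 mm farther back than shut.
Start: joints at [-1.342, 0.477, 0.022, 1.555, -0.011, 1.109, -0.083], TCP at [0.223, 0.637, 0.304] pointing down, gripper open.
Joint ranges: [-2.96, 2.96], [-0.34, 2.1], [-1.41, 1.46], [0.24, 2.44], [-1.37, 4.51], [0.17, 1.92], [-2.96, 2.96]. Speed limits (rad/s): [2.39, 2.39, 3.14, 3.14, 3.14, 3.14, 3.14].

## Interface

Orientations are given as a unit quaternion [w, x, y, z].
In Python, from station import bot gives the robot as it stands.
- The arm moves only by the tool servo_tool, never from a script. Its argument "motion" is one flat list of numbers, 7 for each row, row after row: the shift along the tool's x, y, z as a fraction of full scale, then the turn, a rotation vector about the tool's x, y, z as a fraction of full scale, then the closure, from 0 (fully open) to 1 (shut). In form: [tx, ty, tz, ax, ay, az, gripper, tx, ty, tz, ax, ay, az, gripper, ...]. A call has 1 to 5 rows; each row shifts and turns the commanded pose from where the row before left it, along the tool's axes as they then stand; what a row does not reach is not made up. Full scale, the value 1, is 0.02 m for a shift and 0.15 rad for a turn. A row lasts 1/8 s, in which the tool goes at most 62.5 mm and 10.7 degrees, less where a joint would pass 70% of its speed; a pose out of reach is approached as far as the arm can. A call with a number of a shift or a turn outside -1 to 1 is refused whole. A call with a gripper value outside its range is refused whole. The fingers move at their own pace and stop on an object; "grip_force" is the grip in N (left out, the last holds). Time passes only in rows, so rows that do not move let the fingers close. It gives the time, the measured TCP pose, the force, the opening and the grip force at its end, in the units of the state.
- bot.get_obs(): the state, without advancing time (a new reading comes with each control period).
- bot.read_camera(name): name is "side" or "top" or "wrist"; returns the picture (384x512x3 uint8, red, green, blue); there is no depth.
- bot.get_calibration(name): a dict with "mtx" (3x3 intrinsics, pixels), "rvec" (rotation vector, rad) and "tvec" (3), from world to camera coordinates, as OpenCV has them. Camera axes: x right, y down, z forward; pixel columns grow to the right and rows downward; lengths in m; the calibration is good to about 2 mm. A picture is of the moment at which its call begins: read the wrist's pose just before it. get_calibration takes no time and is no camera call; for the wrist camera it gives the pose at the moment of the call.
- bot.hand_in(): hands the job in; it is judged then, once.
Trained networks look in the newest picture that a camera, given by its name, has taken for a name from the list of things; names that differ only in an ending like _2 or _b are one class to them, and where a whole thing is asked for, a point or a joint stands for the part that bears it (a point fixed in the world has none). Each returns a list of dicts, best first, with "p" (0 to 1); they miss things now and then, are a little off and sometimes report something else, mostly with a low value. They report only what shows in the picture. A call takes as long as a camera call.
- bot.boxes_of(camera, name): "uv" ([column, row] in pixels, amid what is visible of it).
The state is a dict: "t": time; "q": joint angles; "joint_vel": joint speeds; "joint_torque": joint torques, N m; "eef_pos": TCP position; "tool_rot": TCP orientation; "contact_force": force on the tool from outside, world axes, zero at the start; "torque": the same for the moment, N m; "gripper_width": opening from 0.0 (shut) to 1.0 (fully open); "grasp_force": force on a finger pad.
Only numpy, scipy, OpenCV 4.12 (cv2) and the standard library are available. Lean on these libraries where they do the work, as an engineer would, in place of code of your own. Each camera call takes 0.05 s, during which the arm holds its last target. There are 200 camera calls.

## Working session

There is one attempt and no reset: what is moved stays moved. The work goes in short steps, Python scripts to look and compute and a tool call to move; the robot and the scene stay as the last step left them, time stands still between calls to the robot, and variables do not carry over. Pictures are saved under pics/ and viewed, at most 10 in all, crops included, and the job is handed in when it is done.

Besides the shell and the picture viewer there is one more tool, called after "Call:" by a JSON object that holds its "api" and its "payload". servo_tool: Moves the arm, as the interface text tells. Shift numbers are shares of 0.02 m and turn numbers shares of 0.15 rad, none past 1 either way. Its arguments: {"type":"object","properties":{"motion":{"type":"array","items":{"type":"number","minimum":-1,"maximum":1}},"grip_force":{"type":"number"}},"required":["motion"]}

```bash
ls; mkdir -p pics; python3 - <<'E'
from station import bot
import cv2,numpy as np
o=bot.get_obs();print(o)
ims=[]
for c in ["side","top"]:
    im=bot.read_camera(c); cv2.imwrite(f"pics/{c}0.png",cv2.resize(im[:,:,::-1],(800,600),interpolation=cv2.INTER_CUBIC))
    k=bot.get_calibration(c);R=cv2.Rodrigues(k["rvec"])[0];print(c,k["mtx"].tolist(),(-R.T@k["tvec"].ravel()),R[2])
    for n in ["small_jig","medium_jig","large_jig","jig_rack","spray_bottle","glue_bottle","tape_measure","small_rest"]:
        print(n,[(np.round(d["uv"]),round(d["p"],2)) for d in bot.boxes_of(c,n)][:3])
E
```

```text
pics
{'t': 0.0, 'q': array([-1.34212557,  0.47780502,  0.02229723,  1.55646249, -0.01152147,
        1.10929798, -0.08309238]), 'joint_vel': array([-2.04110750e-04,  1.66245246e-03,  1.30626933e-03,  6.70068773e-04,
        3.03407659e-03,  1.50697924e-05, -1.00931029e-03]), 'joint_torque': array([-6.57759647e-04, -5.96445787e+01,  1.60744149e+00, -2.81198949e+01,
        1.23797043e-02,  9.58421471e-03,  6.58321355e-06]), 'eef_pos': array([0.22287056, 0.63665079, 0.3029168 ]), 'tool_rot': array([-1.05640546e-04,  1.67562468e-01,  9.85861028e-01, -9.16870842e-04]), 'contact_force': array([-0.47182829,  0.84030209, -0.74455126]), 'torque': array([0.00073144, 0.00191202, 0.01367596]), 'grasp_force': 0.0, 'gripper_width': 0.9999300241319816}
side [[405.82800429337914, 0.0, 249.88065477289123], [0.0, 405.82800429337914, 189.5662820122795], [0.0, 0.0, 1.0]] [ 0.64699636 -0.63791484  0.97923922] [-0.10919411  0.50522953 -0.85604893]
small_jig [(array([237., 178.]), 0.76)]
medium_jig [(array([253., 136.]), 0.6)]
large_jig [(array([290., 153.]), 0.59), (array([288., 208.]), 0.16)]
jig_rack [(array([228., 278.]), 0.81), (array([235., 173.]), 0.49)]
spray_bottle [(array([285., 206.]), 0.63)]
glue_bottle [(array([295., 123.]), 0.63)]
tape_measure [(array([176., 244.]), 0.6), (array([227., 278.]), 0.48)]
small_rest [(array([243., 200.]), 0.63)]
top [[469.3782967231315, 0.0, 247.50360220653928], [0.0, 469.3782967231315, 194.11649534007222], [0.0, 0.0, 1.0]] [ 0.36720694 -0.11384394  1.09908963] [ 0.1486874   0.01614006 -0.98875253]
small_jig [(array([236., 208.]), 0.57)]
medium_jig [(array([166., 202.]), 0.81)]
large_jig [(array([189., 152.]), 0.86)]
jig_rack [(array([344., 203.]), 0.93), (array([146., 160.]), 0.31)]
spray_bottle []
glue_bottle [(array([148., 158.]), 0.9), (array([201., 160.]), 0.36), (array([241., 198.]), 0.33)]
tape_measure [(array([320., 261.]), 0.57)]
small_rest [(array([240., 199.]), 0.86)]
```

View pics/side0.png

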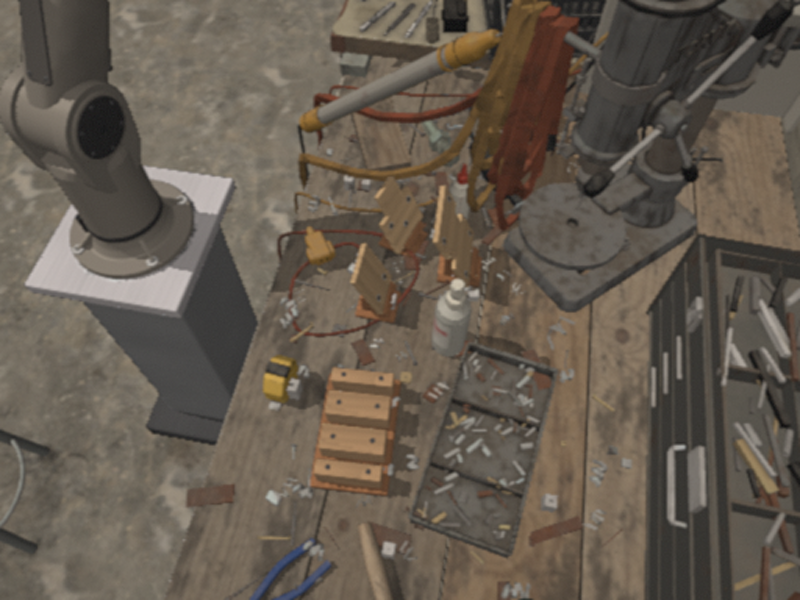

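View pics/top0.png

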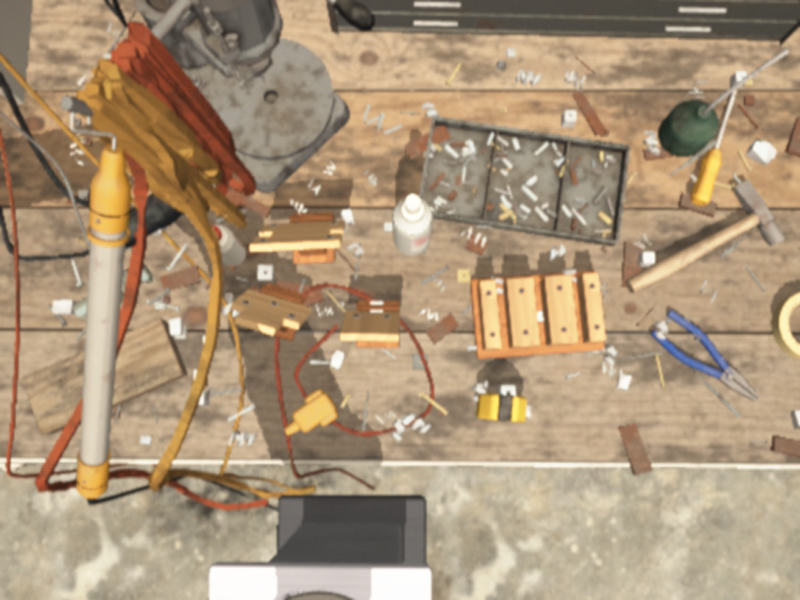

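The side view shows the small jig at about (370,280), medium (400,215), large (450,235), rack (355,430), spray bottle (452,318) and tape (280,378). The top view shows small (370,322), medium (270,310), large (297,238) and rack (540,315). Next I'll zoom in to pick corners.

```bash
python3 - <<'E'
import cv2,numpy as np
from station import bot
def crop(c,x0,x1,y0,y1,s,f):
    im=bot.read_camera(c)[:,:,::-1][y0:y1,x0:x1]
    im=cv2.resize(im,None,fx=s,fy=s,interpolation=cv2.INTER_CUBIC)
    for x in range((x0+9)//10*10,x1,10): cv2.line(im,(int((x+.5-x0)*s),0),(int((x+.5-x0)*s),5),(0,0,255),1);cv2.putText(im,str(x),(int((x-x0)*s)-8,16),0,.35,(255,255,0),1)
    for y in range((y0+9)//10*10,y1,10): cv2.line(im,(0,int((y+.5-y0)*s)),(5,int((y+.5-y0)*s)),(0,0,255),1);cv2.putText(im,str(y),(7,int((y-y0)*s)+6),0,.35,(255,255,0),1)
    cv2.imwrite(f,im)
crop("top",142,262,130,226,6.2,"pics/t1.png")
crop("side",218,318,108,208,5.9,"pics/s1.png")
a=bot.read_camera("side")
crop("top",296,394,165,235,8,"pics/t2.png")
E
```

```text
(no output)
```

View pics/t1.png

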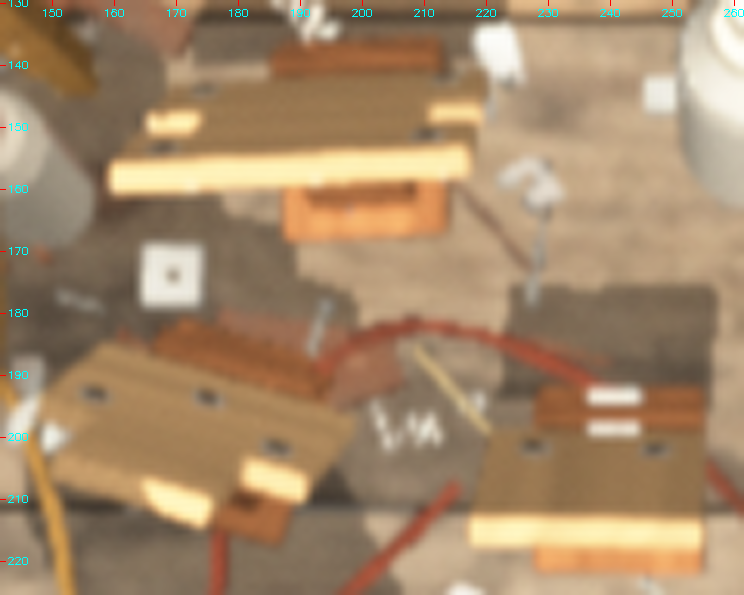

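View pics/s1.png

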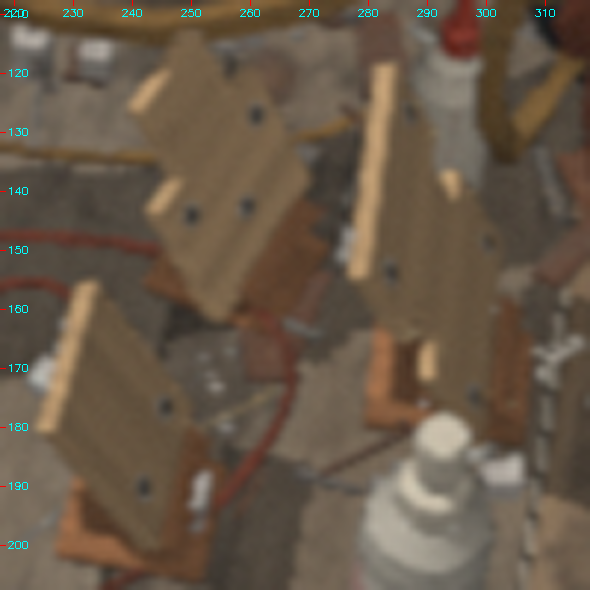

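View pics/t2.png

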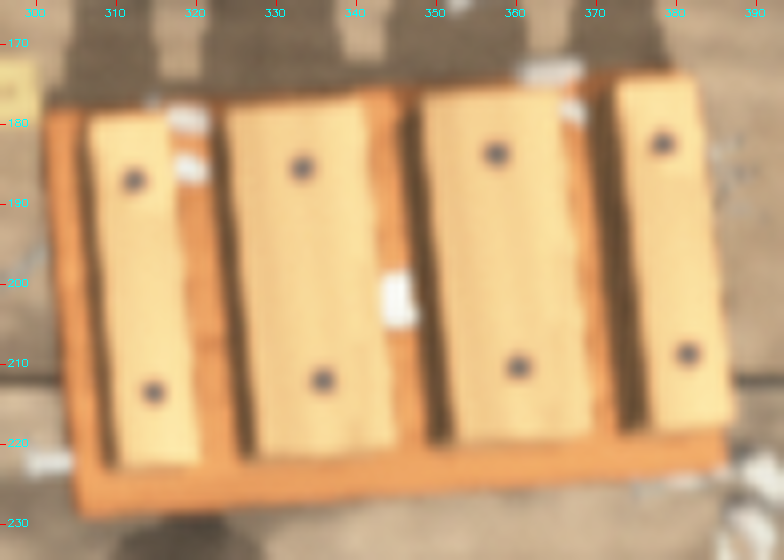

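The top crop shows three jigs leaning with their tops towards the image bottom. The large jig's top band runs from (110,160) to (469,147), the small jig's from (470,516) to (705,517), and the medium is yawed about 20° with only its right shoulder lit. The side crop shows the same top bands. The rack's divider tops are clear in the third crop. Next is a pose fit.

```bash
cat > h.py <<'E'
import cv2,numpy as np
from scipy.spatial.transform import Rotation as Rn
from scipy.optimize import least_squares
from station import bot
def proj(c,P,k=None):
    k=k or bot.get_calibration(c)
    return cv2.projectPoints(np.asarray(P,float).reshape(-1,1,3),k["rvec"],k["tvec"],k["mtx"],None)[0].reshape(-1,2)
def pose(p,lean,z):  # p=x,y,yaw ; returns R,t
    return Rn.from_euler('zy',[p[2],-lean]).as_matrix(), np.array([p[0],p[1],z])
def fit(obs,p0,lean=0.,z=0.,loss='soft_l1'):
    """obs: list (cam,[local],[uv])"""
    K={c:bot.get_calibration(c) for c,_,_ in obs}
    def f(p):
        R,t=pose(p,lean,z)
        return np.concatenate([proj(c,R@np.array(l)+t,K[c])[0]-np.array(u) for c,l,u in obs])
    r=least_squares(f,p0,loss=loss); return r.x,f(r.x).reshape(-1,2)
E
cat > m.py <<'E'
from h import *
T=lambda x,y:(142+x/6.2-.5,130+y/6.2-.5)
S=lambda x,y:(218+x/5.9-.5,108+y/5.9-.5)
U=lambda x,y:(296+x/8-.5,165+y/8-.5)
L=np.radians(26);f,n=.005,-.005
def both(h,w,zz,**k):
    o=[]
    for key,(cam,X) in {'tf':('top',f),'tn':('top',n),'sf':('side',f),'sn':('side',n)}.items():
        if key in k:
            a,b=k[key]
            o+=[(cam,(X,w,h),a),(cam,(X,-w,h),b)]
    return o
J={}
J['small']=both(.1,.04,0,tf=(T(470,516),T(705,517)),tn=(T(470,545),T(703,547)),sf=(S(102,283),S(60,432)),sn=(S(80,283),S(38,430)))+[('side',(f,-.04,0),S(155,552))]
J['large']=both(.14,.06,0,tf=(T(110,160),T(469,147)),tn=(T(110,193),T(469,176)),sf=(S(398,65),S(368,277)),sn=(S(373,65),S(347,275)))
J['medium']=[('top',(f,-.028,.12),T(214,502)),('top',(n,-.028,.12),T(208,528)),('top',(f,-.05,.075),T(309,481)),('top',(n,-.05,.075),T(304,503)),
 ('side',(f,-.028,.12),S(141,115)),('side',(n,-.028,.12),S(129,106)),('side',(f,-.05,.075),S(155,215)),('side',(n,-.05,.075),S(147,207)),
 ('side',(f,-.05,0),S(215,320)),('side',(f,.05,0),S(310,180)),('top',(f,.05,0),T(110,342)),('top',(f,-.05,0),T(355,425))]
for k,o in J.items():
    p,r=fit(o,[.6,0,0],L,.026); print(k,p.round(4),np.degrees(p[2]).round(1)); print(r.round(1).tolist())
rk=[]
for (y,b,t) in [(.0475,(258,460),(225,108)),(.0075,(397,448),(362,99)),(-.0075,(455,446),(422,97)),(-.0475,(595,437),(562,90)),(.0625,(200,464),(166,113)),(-.0625,(654,432),(613,82))]:
    rk+=[('top',(-.05,y,.054),U(*b)),('top',(.05,y,.054),U(*t))]
p,r=fit(rk,[.5,-.3,0]);print('rack',p.round(4));print(r.round(1).tolist())
R,t=pose(p,0,0)
for y in(.055,0,-.055):print((R@[0,y,.012]+t).round(4))
E
python3 m.py; python3 - <<'E'
from h import *
def ray(c,uv,z):
    k=bot.get_calibration(c);R=cv2.Rodrigues(k["rvec"])[0];C=-R.T@k["tvec"].ravel()
    d=R.T@np.linalg.inv(k["mtx"])@[*uv,1];return (C+d*(z-C[2])/d[2]).round(3)
print('spray cap',ray('top',(412/800*512,205*.64),.188),'glue',ray('top',(225*.64,232*.64),.13),'tape',ray('top',(502*.64,405*.64),.066),'tube low',ray('top',(92*.64,490*.64),.05),'tube hi',ray('top',(110*.64,170*.64),.38))
E
```

```text
small [ 0.5147 -0.0741 -0.0115] -0.7
[[-0.2, -0.4], [-0.0, -0.0], [-0.1, -0.6], [0.2, -0.4], [-0.9, -0.4], [-0.9, -0.2], [-0.4, 0.0], [-0.5, 0.4], [0.9, -0.1]]
large [0.6491 0.0248 0.0479] 2.7
[[-0.1, 0.3], [-0.2, -0.2], [0.4, -0.3], [0.1, -0.2], [-0.3, -0.5], [-0.3, -0.8], [0.5, 0.3], [-0.4, 0.2]]
medium [ 0.5324  0.0748 -0.2932] -16.8
[[1.8, 0.5], [1.6, 0.6], [-0.5, -0.3], [-0.8, 0.3], [-1.0, 1.0], [-1.8, 2.3], [0.6, 0.8], [-0.9, 1.9], [2.1, -1.0], [0.6, -4.4], [-5.9, -0.4], [-3.6, -1.8]]
rack [ 0.5153 -0.319   0.0714]
[[-0.3, 0.1], [-0.2, -0.0], [0.3, 0.4], [0.4, -0.1], [-0.2, 0.2], [-0.5, -0.3], [0.3, 0.1], [-0.3, -0.6], [0.3, 0.0], [0.6, -0.2], [-0.4, 0.3], [0.0, -0.0]]
[ 0.5113 -0.2642  0.012 ]
[ 0.5153 -0.319   0.012 ]
[ 0.5192 -0.3739  0.012 ]
spray cap [ 0.632 -0.131  0.188] glue [0.61  0.123 0.13 ] tape [ 0.38  -0.258  0.066] tube low [0.259 0.315 0.05 ] tube hi [0.613 0.183 0.38 ]
```

```bash
cat >> h.py <<'E'
def Rtool(az,tilt=0.):
    """tool y at azimuth az (world), tool pointing down and tilted forward (towards tool y) by tilt"""
    n=Rn.from_euler('zy',[az,-tilt]).as_matrix()
    return np.column_stack([n[:,1],n[:,0],-n[:,2]])
def cur():
    o=bot.get_obs();w,x,y,z=o["tool_rot"]
    return o["eef_pos"],Rn.from_quat([x,y,z,w]).as_matrix()
def plan(wps,g,step=.05,start=None):
    """wps: list of (pos,R[,maxfrac]) ; prints rows of tool-frame fractions, 5 rows a line"""
    p,R=start or cur();rows=[]
    for w in wps:
        P,Q=np.array(w[0]),w[1];mf=w[2] if len(w)>2 else 1.
        for it in range(200):
            d=R.T@(P-p)/.02; a=Rn.from_matrix(R.T@Q).as_rotvec()/.15
            k=max(np.abs(d).max(),np.abs(a).max())/mf
            if k<.05: break
            N=max(1,int(np.ceil(k-1e-6)))
            r=np.round(np.r_[d,a]/N/step)*step; r=np.clip(r,-1,1)
            if not np.any(r): break
            p=p+R@r[:3]*.02; R=R@Rn.from_rotvec(r[3:]*.15).as_matrix(); rows.append(r)
        rows.append(None)
    out=[];n=0
    for r in rows:
        if r is None: out.append('|');continue
        out.append(','.join(f'{v:g}' for v in np.r_[np.round(r,2)+0,g]));n+=1
        if n%5==0: out.append('\n')
    print(n,'rows, ends',p.round(4));print('  '.join(out))
POSE={'small':(.5147,-.0741,-.0115),'large':(.6491,.0248,.0479)}
RACK=(.5153,-.319,.0714)
def along(name,s,lean=np.radians(26)):
    """TCP pose with the tool down the plate, TCP s m up the plate"""
    R,t=pose(POSE[name],lean,.026); return R@[0,0,s]+t, Rtool(POSE[name][2],lean)
def slot(i,z,daz=np.pi/2):
    """TCP over slot i (1 left,0 mid,-1 right) at height z, tool y along rack +y (daz) """
    R,t=pose(RACK,0,0); return R@[0,.055*i,z]+t, Rtool(RACK[2]+daz)
E
python3 - <<'E'
from h import *
plan([([.36,.27,.33],Rtool(.64)),along('small',.224)],0)
E
```

```text
36 rows, ends [ 0.4166 -0.0745  0.2276]
-0.8,-0.95,-0.1,0,0,0.25,0  -0.85,-1,-0.1,0,0,0.25,0  -0.9,-0.95,-0.1,0,0,0.25,0  -0.95,-0.9,-0.1,0,0,0.25,0  -1,-0.85,-0.1,0,0,0.25,0  
  -0.9,-0.75,-0.05,0,0,0.25,0  -0.95,-0.7,-0.1,0,0,0.25,0  -1,-0.7,-0.05,0,0,0.25,0  -1,-0.65,-0.1,0,0,0.25,0  -0.9,-0.55,-0.05,0,0,0.2,0  
  -0.9,-0.5,-0.05,0,0,0.2,0  -0.9,-0.5,-0.05,0,0,0.2,0  -0.95,-0.45,-0.05,0,0,0.2,0  -0.95,-0.4,-0.1,0,0,0.25,0  -0.95,-0.4,-0.05,0,0,0.2,0  
  -1,-0.35,-0.1,0,0,0.25,0  -0.5,-0.15,-0.05,0,0,0.1,0  -0.5,-0.2,0,0,0,0.1,0  |  -0.95,-0.5,0.3,-0.2,-0.05,0.25,0  -1,-0.45,0.3,-0.2,-0.05,0.25,0  
  -1,-0.45,0.3,-0.2,-0.05,0.25,0  -0.95,-0.4,0.3,-0.15,-0.05,0.25,0  -0.95,-0.35,0.3,-0.15,-0.05,0.25,0  -0.95,-0.35,0.3,-0.15,-0.05,0.25,0  -0.95,-0.3,0.3,-0.15,-0.05,0.25,0  
  -1,-0.25,0.25,-0.15,-0.05,0.25,0  -1,-0.25,0.3,-0.2,-0.05,0.25,0  -1,-0.2,0.3,-0.15,-0.05,0.25,0  -1,-0.2,0.3,-0.2,-0.05,0.25,0  -0.85,-0.1,0.25,-0.15,-0.05,0.2,0  
  -0.85,-0.1,0.25,-0.15,-0.05,0.2,0  -0.85,-0.1,0.25,-0.15,-0.05,0.2,0  -0.85,-0.05,0.25,-0.15,-0.05,0.25,0  -0.9,-0.05,0.25,-0.15,-0.05,0.2,0  -0.85,0,0.25,-0.15,-0.1,0.25,0  
  -0.9,0,0.25,-0.15,-0.05,0.2,0  |
```

Call:
{"api": "servo_tool", "payload": {"motion": [-0.8,-0.95,-0.1,0,0,0.25,0,-0.85,-1,-0.1,0,0,0.25,0,-0.9,-0.95,-0.1,0,0,0.25,0,-0.95,-0.9,-0.1,0,0,0.25,0,-1,-0.85,-0.1,0,0,0.25,0]}}

```text
t: 1.72
eef_pos: [0.2686, 0.5148, 0.3141]
tool_rot: [0.0, 0.26, 0.966, 0.0]
contact_force: [0.4, 0.7, 0.2]
gripper_width: 1.0
grasp_force: 0.0
```

Call:
{"api": "servo_tool", "payload": {"motion": [-0.9,-0.75,-0.05,0,0,0.25,0,-0.95,-0.7,-0.1,0,0,0.25,0,-1,-0.7,-0.05,0,0,0.25,0,-1,-0.65,-0.1,0,0,0.25,0,-0.9,-0.55,-0.05,0,0,0.2,0]}}

```text
t: 2.35
eef_pos: [0.3098, 0.4051, 0.3211]
tool_rot: [0.0, 0.346, 0.938, 0.0]
contact_force: [-0.9, 0.7, -0.1]
gripper_width: 0.994
grasp_force: 0.0
```

Call:
{"api": "servo_tool", "payload": {"motion": [-0.9,-0.5,-0.05,0,0,0.2,0,-0.9,-0.5,-0.05,0,0,0.2,0,-0.95,-0.45,-0.05,0,0,0.2,0,-0.95,-0.4,-0.1,0,0,0.25,0,-0.95,-0.4,-0.05,0,0,0.2,0]}}

```text
t: 2.98
eef_pos: [0.3456, 0.3083, 0.3271]
tool_rot: [0.0, 0.419, 0.908, 0.0]
contact_force: [0.4, 0.0, 0.7]
gripper_width: 1.003
grasp_force: 0.0
```

Call:
{"api": "servo_tool", "payload": {"motion": [-1,-0.35,-0.1,0,0,0.25,0,-0.5,-0.15,-0.05,0,0,0.1,0,-0.5,-0.2,0,0,0,0.1,0]}}

```text
t: 3.35
eef_pos: [0.3598, 0.2694, 0.33]
tool_rot: [-0.0, 0.448, 0.894, 0.0]
contact_force: [-0.3, 0.4, -0.9]
gripper_width: 1.0
grasp_force: 0.0
```

Call:
{"api": "servo_tool", "payload": {"motion": [-0.95,-0.5,0.3,-0.2,-0.05,0.25,0,-1,-0.45,0.3,-0.2,-0.05,0.25,0,-1,-0.45,0.3,-0.2,-0.05,0.25,0,-0.95,-0.4,0.3,-0.15,-0.05,0.25,0,-0.95,-0.35,0.3,-0.15,-0.05,0.25,0]}}

```text
t: 3.98
eef_pos: [0.3772, 0.1649, 0.2986]
tool_rot: [0.047, 0.529, 0.846, 0.052]
contact_force: [0.4, -0.6, 0.1]
gripper_width: 1.002
grasp_force: 0.0
```

Call:
{"api": "servo_tool", "payload": {"motion": [-0.95,-0.35,0.3,-0.15,-0.05,0.25,0,-0.95,-0.3,0.3,-0.15,-0.05,0.25,0,-1,-0.25,0.25,-0.15,-0.05,0.25,0,-1,-0.25,0.3,-0.2,-0.05,0.25,0,-1,-0.2,0.3,-0.15,-0.05,0.25,0]}}

```text
t: 4.6
eef_pos: [0.3937, 0.065, 0.2678]
tool_rot: [0.089, 0.603, 0.787, 0.097]
contact_force: [-0.3, 0.1, -1.3]
gripper_width: 1.0
grasp_force: 0.0
```

Call:
{"api": "servo_tool", "payload": {"motion": [-1,-0.2,0.3,-0.2,-0.05,0.25,0,-0.85,-0.1,0.25,-0.15,-0.05,0.2,0,-0.85,-0.1,0.25,-0.15,-0.05,0.2,0,-0.85,-0.1,0.25,-0.15,-0.05,0.2,0,-0.85,-0.05,0.25,-0.15,-0.05,0.25,0]}}

```text
t: 5.22
eef_pos: [0.4082, -0.0189, 0.2426]
tool_rot: [0.13, 0.658, 0.728, 0.139]
contact_force: [-0.1, 0.6, -0.2]
gripper_width: 0.995
grasp_force: 0.0
```

Call:
{"api": "servo_tool", "payload": {"motion": [-0.9,-0.05,0.25,-0.15,-0.05,0.2,0,-0.85,0,0.25,-0.15,-0.1,0.25,0,-0.9,0,0.25,-0.15,-0.05,0.2,0,0,0,0,0,0,0,0]}}

```text
t: 5.72
eef_pos: [0.4159, -0.0719, 0.2287]
tool_rot: [0.155, 0.691, 0.688, 0.157]
contact_force: [-1.0, 0.7, -0.4]
gripper_width: 1.003
grasp_force: 0.0
```

```bash
python3 - <<'E'
from h import *
p,R=cur();print(p,bot.get_obs()["q"].round(2));P,Q=along('small',.224);print(P-p,Rn.from_matrix(R.T@Q).as_rotvec().round(3))
im=bot.read_camera("wrist");cv2.imwrite("pics/w1.png",im[:,:,::-1])
k=bot.get_calibration("wrist")
Rj,t=pose(POSE['small'],np.radians(26),.026)
print(proj("wrist",[Rj@np.array(l)+t for l in [(.005,.04,.1),(.005,-.04,.1),(-.005,.04,.1),(-.005,-.04,.1)]],k).round(1).tolist())
plan([along('small',.134)],0)
E
```

```text
[ 0.41585516 -0.0718678   0.22867581] [ 0.18  0.04 -0.15  2.44 -0.05  0.23  0.07]
[ 0.0006497  -0.0022322  -0.00134594] [-0.008 -0.002  0.006]
[[265.2, 163.6], [263.1, 271.1], [249.7, 163.4], [249.4, 270.9]]
5 rows, ends [ 0.4559 -0.0745  0.146 ]
-0.05,0,0.9,0,0,0,0  -0.05,0,0.9,0,0,0,0  -0.05,0,0.95,0,0,0,0  0,0,0.9,-0.05,0,0.05,0  -0.05,0,0.95,0,0,0,0  
  |
```

View pics/w1.png

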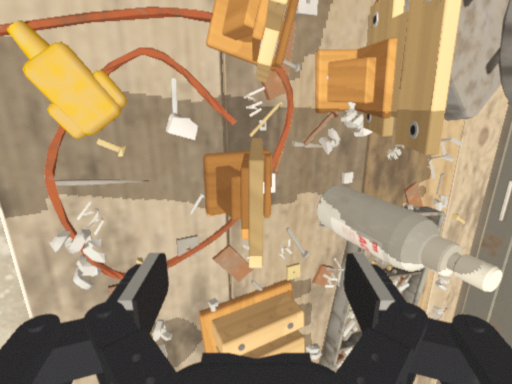

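The wrist view shows the small jig edge-on at columns 249–264, between the open fingers, and rows about 139–268. I'll check its extent numerically against the predicted rows 163–271.

```bash
python3 - <<'E'
from h import *
im=cv2.imread("pics/w1.png")[:,:,::-1]
for c in (251,256,262,266): print(c,[int(im[r,c].sum()//3) for r in range(130,282,4)])
k=bot.get_calibration("wrist");R=cv2.Rodrigues(k["rvec"])[0];C=-R.T@k["tvec"].ravel();p,Rt=cur();print("cam in tool",Rt.T@(C-p),(Rt.T@R.T).round(2).tolist(),k["mtx"].tolist())
Rr,t=pose(RACK,0,0)
print(proj("wrist",[Rr@np.array(l)+t for l in [(.05,.0475,.054),(.05,.0625,.054),(-.05,.0475,.054)]],k).round(0).tolist(), "spray top",proj("wrist",[(.632,-.131,.188)],k).round(0))
L,t=pose(POSE['large'],np.radians(26),.026);print("large",proj("wrist",[L@np.array(l)+t for l in [(.005,-.06,.14),(-.005,-.06,.14)]],k).round(0).tolist())
E
```

```text
251 [106, 195, 102, 112, 114, 118, 119, 119, 158, 156, 160, 162, 164, 165, 164, 157, 151, 153, 154, 156, 159, 161, 161, 162, 159, 158, 162, 165, 160, 154, 155, 155, 218, 219, 220, 142, 175, 175]
256 [181, 97, 116, 121, 121, 120, 120, 120, 159, 160, 159, 160, 163, 166, 168, 164, 157, 153, 153, 155, 157, 160, 164, 163, 161, 159, 162, 164, 168, 162, 157, 157, 218, 219, 219, 173, 177, 180]
262 [163, 102, 106, 118, 114, 117, 114, 119, 159, 158, 158, 156, 157, 172, 178, 184, 163, 156, 151, 151, 152, 154, 160, 162, 162, 158, 157, 158, 162, 160, 157, 159, 175, 174, 191, 183, 186, 183]
266 [124, 103, 101, 110, 107, 105, 96, 117, 116, 119, 118, 118, 121, 119, 124, 126, 128, 127, 129, 128, 129, 129, 161, 179, 178, 182, 170, 169, 183, 180, 184, 186, 182, 183, 180, 176, 166, 175]
cam in tool [ 8.19924549e-02  3.87427653e-05 -6.96901912e-02] [[0.0, -0.95, -0.32], [1.0, 0.0, -0.0], [0.0, -0.32, 0.95]] [[308.8261447580416, 0.0, 255.6927742524787], [0.0, 308.8261447580416, 192.88372285392535], [0.0, 0.0, 1.0]]
[[304.0, 340.0], [304.0, 330.0], [224.0, 376.0]] spray top [[490. 287.]]
large [[440.0, 159.0], [426.0, 159.0]]
```

The plate's top edge occupies rows 161–268, within 2 mm of the prediction, and the fingers straddle it. I'll descend along the plate and grip.

Call:
{"api": "servo_tool", "payload": {"motion": [0,0,0.9,0,0,0,0,0,0,0.9,0,0,0,0,0,0,0.95,0,0,0,0,0,0,0.9,-0.05,0,0.05,0,0,0,0.9,0,0,0,0]}}

```text
t: 6.4
eef_pos: [0.4486, -0.0681, 0.1794]
tool_rot: [0.138, 0.691, 0.692, 0.156]
contact_force: [-0.0, 0.1, -0.2]
gripper_width: 0.999
grasp_force: 0.0
```

Call:
{"api": "servo_tool", "payload": {"motion": [0,0,0,0,0,0,0.5,0,0,0,0,0,0,1,0,0,0,0,0,0,1,0,0,0,0,0,0,1,0,0,0,0,0,0,1], "grip_force": 40}}

```text
t: 7.02
eef_pos: [0.4475, -0.0704, 0.1793]
tool_rot: [0.138, 0.693, 0.69, 0.156]
contact_force: [-2.8, 1.3, 7.0]
gripper_width: 0.098
grasp_force: 40.5
```

Call:
{"api": "servo_tool", "payload": {"motion": [0,0,0,0,0,0,1,0,0,0,0,0,0,1]}}

```text
t: 7.28
eef_pos: [0.4475, -0.0704, 0.1793]
tool_rot: [0.138, 0.693, 0.69, 0.156]
contact_force: [-3.3, 0.8, 7.4]
gripper_width: 0.095
grasp_force: 40.5
```

```bash
python3 - <<'E'
from h import *
p,R=cur();P,Q=along('small',.134);print(R.T@(P-p),Rn.from_matrix(R.T@Q).as_rotvec().round(3),bot.get_obs()["q"].round(2))
P1=along('small',.205)
P2=([.46,-.18,.26],Rtool(np.radians(50)))
plan([P1,P2,slot(1,.22)],1)
E
```

```text
[-0.00448761 -0.00564476  0.03338161] [-0.035 -0.023  0.003] [-0.36  0.21  0.45  2.43 -0.94  0.17  0.96]
14 rows, ends [ 0.511  -0.2642  0.2198]
-0.05,-0.2,-0.95,-0.1,-0.1,0,1  -0.1,-0.2,-0.95,-0.15,-0.05,0,1  |  -0.9,0.45,-0.25,0.5,0.2,-0.95,1  -0.9,0.3,-0.3,0.45,0.2,-0.95,1  -0.95,0.15,-0.35,0.45,0.25,-0.95,1  
  -0.95,0,-0.35,0.5,0.2,-0.95,1  -0.9,-0.15,-0.4,0.45,0.2,-1,1  -0.9,-0.35,-0.4,0.5,0.25,-1,1  |  -0.8,-0.25,0.35,0,0,-0.85,1  -0.75,-0.35,0.35,0,0,-0.85,1  
  -0.65,-0.45,0.3,0,0,-0.85,1  -0.6,-0.55,0.35,0,0,-0.85,1  -0.55,-0.6,0.3,0,0,-0.85,1  -0.45,-0.7,0.35,0,0,-0.85,1  |
```

The arm hit its elbow and wrist limits (q4 2.43, q6 0.17) and gripped about 33 mm too high. I'll release and regrasp deeper with the tool less tilted.

```bash
cat >> h.py <<'E'
def grasp(name,s,tilt,lean=np.radians(26),w=0.,dn=0.):
    """TCP pose for the grasp point at height s on the plate (dn along the normal), tool tilted forward by tilt"""
    R,t=pose(POSE[name],lean,.026); Q=Rtool(POSE[name][2],tilt); return R@[dn,w,s]+t-.054*Q[:,2],Q
E
sed -i "s/'small':(.5147,-.0741/'small':(.5147,-.0722/" h.py
python3 - <<'E'
from h import *
plan([grasp('small',.112,np.radians(10)),grasp('small',.082,np.radians(10),dn=.002)],0)
E
```

```text
4 rows, ends [ 0.4707 -0.0725  0.1534]
-0.05,0.2,0.1,0.8,-0.1,0,0  -0.05,0.2,0.05,0.85,-0.05,0.05,0  |  0,0.25,0.7,0,0,0,0  0,0.25,0.7,0,0,0,0  |
```

Call:
{"api": "servo_tool", "payload": {"motion": [0,0,0,0,0,0,0.7,0,0,0,0,0,0,0,0,0,0,0,0,0,0,0,0,0,0,0,0,0,0,0,0,0,0,0,0]}}

```text
t: 7.9
eef_pos: [0.4476, -0.0703, 0.1789]
tool_rot: [0.138, 0.693, 0.691, 0.155]
contact_force: [-0.5, 0.5, 0.1]
gripper_width: 1.001
grasp_force: 0.0
```

Call:
{"api": "servo_tool", "payload": {"motion": [-0.05,0.2,0.1,0.8,-0.1,0,0,-0.05,0.2,0.05,0.85,-0.05,0.05,0,0,0.25,0.7,0,0,0,0,0,0.25,0.7,0,0,0,0,0,0,0,0,0,0,0]}}

```text
t: 8.52
eef_pos: [0.471, -0.0715, 0.1522]
tool_rot: [0.061, 0.708, 0.7, 0.066]
contact_force: [0.4, -0.9, 0.5]
gripper_width: 1.004
grasp_force: 0.0
```

```bash
python3 - <<'E'
from h import *
p,R=cur();P,Q=grasp('small',.082,np.radians(10),dn=.002);print(R.T@(P-p),Rn.from_matrix(R.T@Q).as_rotvec().round(3),bot.get_obs()["q"].round(2))
im=bot.read_camera("wrist");cv2.imwrite("pics/w2.png",im[:,:,::-1])
E
```

```text
[-0.0006738   0.00049343 -0.00153675] [ 0.004 -0.006  0.   ] [-0.56  0.4   0.71  2.28 -0.68  0.45  0.68]
```

View pics/w2.png

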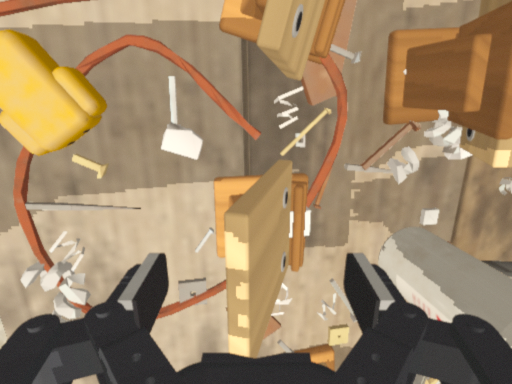

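The small jig still leans in its rest and sits between the fingers, with its top edge at columns 228–250. Closing now.

Call:
{"api": "servo_tool", "payload": {"motion": [0,0,0,0,0,0,0.5,0,0,0,0,0,0,0.8,0,0,0,0,0,0,1,0,0,0,0,0,0,1,0,0,0,0,0,0,1], "grip_force": 40}}

```text
t: 9.2
eef_pos: [0.4776, -0.0718, 0.1557]
tool_rot: [0.067, 0.708, 0.7, 0.07]
contact_force: [14.3, 0.6, -0.9]
gripper_width: 0.148
grasp_force: 36.4
```

Call:
{"api": "servo_tool", "payload": {"motion": [0,0,0,0,0,0,1,0,0,-0.3,0,0,0,1,0,0,-0.5,0,0,0,1]}}

```text
t: 9.57
eef_pos: [0.4745, -0.0723, 0.1714]
tool_rot: [0.067, 0.708, 0.7, 0.07]
contact_force: [13.0, 0.3, -1.9]
gripper_width: 0.127
grasp_force: 37.2
```

```bash
python3 - <<'E'
from h import *
p,R=cur();print(p,bot.get_obs()["q"].round(2))
P=p+[-.005,0,.09]
plan([(P,Rtool(-.01)),([.47,-.17,.25],Rtool(np.radians(45))),slot(1,.225)],1)
print()
plan([(P,Rtool(-.01)),([.47,-.17,.25],Rtool(np.radians(-45))),slot(1,.225,-np.pi/2)],1)
E
```

```text
[ 0.47450445 -0.0722628   0.17142944] [-0.61  0.37  0.76  2.27 -0.63  0.48  0.63]
17 rows, ends [ 0.511  -0.2641  0.225 ]
0,0.1,-0.9,0.25,0,0,1  0,0.1,-0.9,0.25,0,0,1  0,0.05,-0.9,0.25,0,0,1  0,0.05,-0.9,0.25,0,0,1  0,0,-0.9,0.3,-0.05,0,1  
  |  -0.8,0,0.1,0,0,-0.9,1  -0.8,-0.1,0.1,0,0,-0.9,1  -0.8,-0.2,0.1,0,0,-0.9,1  -0.75,-0.3,0.1,0,0,-0.85,1  -0.7,-0.4,0.1,0,0,-0.9,1  
  -0.65,-0.5,0.1,0,0,-0.85,1  |  -0.8,-0.3,0.2,0,0,-0.95,1  -0.75,-0.4,0.2,0,0,-0.95,1  -0.7,-0.55,0.2,0,0,-0.95,1  -0.6,-0.6,0.2,0,0,-0.95,1  
  -0.5,-0.7,0.2,0,0,-0.95,1  -0.35,-0.75,0.25,0,0,-0.95,1  |

17 rows, ends [ 0.5116 -0.2639  0.225 ]
0,0.1,-0.9,0.25,0,0,1  0,0.1,-0.9,0.25,0,0,1  0,0.05,-0.9,0.25,0,0,1  0,0.05,-0.9,0.25,0,0,1  0,0,-0.9,0.3,-0.05,0,1  
  |  -0.8,0,0.1,0,0,0.85,1  -0.8,0.1,0.1,0,0,0.85,1  -0.8,0.2,0.1,0,0,0.85,1  -0.75,0.35,0.1,0,0,0.85,1  -0.7,0.4,0.1,0,0,0.9,1  
  -0.65,0.5,0.1,0,0,0.85,1  |  -0.35,0.95,0.25,0,0,0.95,1  -0.2,0.8,0.2,0,0,0.75,1  -0.1,0.8,0.2,0,0,0.75,1  0,0.85,0.2,0,0,0.75,1  
  0.1,0.8,0.2,0,0,0.8,1  0.2,0.8,0.2,0,0,0.75,1  |
```

Call:
{"api": "servo_tool", "payload": {"motion": [0,0.15,-0.6,0,0,0,1,0,0.15,-0.9,0.25,0,0,1,0,0.1,-0.9,0.25,0,0,1,0,0.05,-0.9,0.25,0,0,1,0,0,-0.9,0.4,0,0,1]}}

```text
t: 10.2
eef_pos: [0.4655, -0.0723, 0.2538]
tool_rot: [-0.001, 0.711, 0.703, 0.005]
contact_force: [0.0, 0.4, -0.2]
gripper_width: 0.109
grasp_force: 39.2
```

```bash
python3 - <<'E'
from h import *
o=bot.get_obs();p,R=cur();print(p,o["q"].round(2),o["contact_force"].round(1),o["gripper_width"],R.round(3)[:,2])
plan([([.47,-.17,.25],Rtool(np.radians(-45))),slot(1,.225,-np.pi/2)],1)
E
```

```text
[ 0.46549442 -0.07227474  0.25377271] [-0.8   0.31  1.    2.13 -0.35  0.87  0.39] [ 0.   0.4 -0.2] 0.10946626171865946 [ 0.006  0.009 -1.   ]
12 rows, ends [ 0.5111 -0.2642  0.2249]
-0.8,0.05,0,0,0,0.85,1  -0.8,0.15,0.05,0,0,0.85,1  -0.8,0.25,0,0,0,0.85,1  -0.75,0.35,0.05,0,0,0.85,1  -0.7,0.45,0,0,-0.05,0.9,1  
  -0.6,0.5,0.05,0,0,0.85,1  |  -0.4,0.95,0.25,0,0,0.95,1  -0.2,0.8,0.2,0,0,0.75,1  -0.1,0.8,0.2,0,0,0.75,1  0,0.85,0.2,0,0,0.8,1  
  0.1,0.8,0.2,0,0,0.75,1  0.2,0.8,0.2,0,0,0.8,1  |
```

Call:
{"api": "servo_tool", "payload": {"motion": [-0.8,0.05,0,0,0,0.85,1,-0.8,0.15,0.05,0,0,0.85,1,-0.8,0.25,0,0,0,0.85,1,-0.75,0.35,0.05,0,0,0.85,1,-0.7,0.45,0,0,-0.05,0.9,1]}}

```text
t: 10.82
eef_pos: [0.4696, -0.155, 0.2504]
tool_rot: [-0.0, 0.898, 0.44, 0.002]
contact_force: [0.3, 1.2, -1.1]
gripper_width: 0.112
grasp_force: 39.3
```

Call:
{"api": "servo_tool", "payload": {"motion": [-0.6,0.5,0.05,0,0,0.85,1,-0.4,0.95,0.25,0,0,0.95,1,-0.2,0.8,0.2,0,0,0.75,1,-0.1,0.8,0.2,0,0,0.75,1,0,0.85,0.2,0,0,0.8,1]}}

```text
t: 11.45
eef_pos: [0.4982, -0.2349, 0.2321]
tool_rot: [-0.001, 0.989, 0.148, 0.002]
contact_force: [0.7, -0.8, 0.3]
gripper_width: 0.108
grasp_force: 39.3
```

Call:
{"api": "servo_tool", "payload": {"motion": [0.1,0.8,0.2,0,0,0.75,1,0.2,0.8,0.2,0,0,0.8,1,0,0,0,0,0,0,1]}}

```text
t: 11.82
eef_pos: [0.5115, -0.265, 0.224]
tool_rot: [-0.0, 0.999, 0.034, 0.001]
contact_force: [-0.1, 0.5, -0.6]
gripper_width: 0.112
grasp_force: 39.3
```

```bash
python3 - <<'E'
from h import *
o=bot.get_obs();p,R=cur();print(p,o["q"].round(2),o["contact_force"].round(1),o["gripper_width"])
P,Q=slot(1,.225,-np.pi/2);print(R.T@(P-p),Rn.from_matrix(R.T@Q).as_rotvec().round(3))
im=bot.read_camera("wrist");side=bot.read_camera("side")
s=cv2.resize(side[200:330,170:300],(384,384),interpolation=cv2.INTER_CUBIC)
cv2.imwrite("pics/w3.png",np.hstack([im,s])[:,:800,::-1][:, :800])
k=bot.get_calibration("wrist");Rr,t=pose(RACK,0,0)
for y in(.0475,.0625): print(y,proj("wrist",[Rr@np.array(l)+t for l in [(.05,y,.054),(-.05,y,.054)]],k).round(1).tolist())
E
```

```text
[ 0.51153543 -0.26502665  0.22404134] [-0.42  0.72  1.18  1.92 -0.78  1.05 -0.41] [-0.1  0.5 -0.6] 0.11231480936882703
[-9.65185523e-05 -8.95941555e-04 -9.58236768e-04] [-0.001 -0.003 -0.004]
0.0475 [[265.8, 133.3], [264.7, 248.9]]
0.0625 [[246.4, 133.3], [247.5, 248.8]]
```

View pics/w3.png

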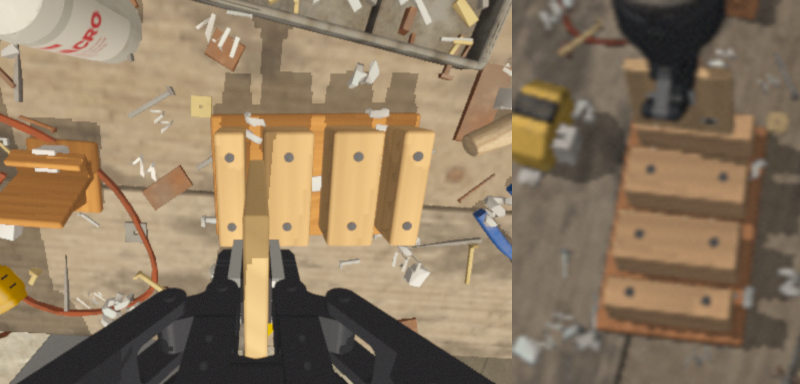

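The wrist view shows the jig upright in the fingers (columns 246–269, lower edge at row ~162) over the left slot gap, which is at row ~140 between columns ~246 and 268. I'll refine the rack pose with edge profiles.

```bash
python3 - <<'E'
from h import *
im=cv2.imread("pics/w3.png")[:,:512]
g=im.astype(int).sum(2)//3
for r in (140,145,150,215): print(r,[int(v) for v in g[r,238:280]] if r<200 else "")
b=im[:,:,0].astype(int)
for r in (138,150,170,200,225,240):
    row=b[r,210:430]; d=np.diff(cv2.GaussianBlur(row.astype(np.float32)[None],(5,1),0)[0]); print(r,[(i+210,int(d[i])) for i in range(1,len(d)-1) if abs(d[i])>9 and abs(d[i])>=abs(d[i-1]) and abs(d[i])>abs(d[i+1])])
k=bot.get_calibration("wrist");Rr,t=pose(RACK,0,0)
for y in(.0475,.0625,.0075,-.0075,-.0475,-.0625): print(y,proj("wrist",[Rr@np.array(l)+t for l in [(.05,y,.054),(-.05,y,.054)]],k).round(1).tolist())
p,R=cur()
print("plate bottom",proj("wrist",[R@np.array(l)+p for l in [(.04,.005,.136),(.04,-.005,.136),(-.04,.005,.136),(-.04,-.005,.136)]],k).round(1).tolist())
for c in(252,257,262):print(c,[int(v) for v in g[140:240:3,c]])
E
```

```text
140 [194, 195, 194, 189, 180, 157, 123, 110, 111, 112, 111, 113, 123, 160, 183, 199, 211, 217, 218, 216, 212, 207, 201, 191, 139, 93, 106, 114, 121, 125, 128, 127, 126, 127, 130, 153, 170, 175, 176, 179, 182, 182]
145 [193, 195, 195, 189, 181, 161, 126, 108, 104, 103, 103, 107, 125, 140, 145, 142, 146, 144, 144, 147, 142, 123, 109, 107, 99, 91, 106, 115, 124, 126, 127, 129, 125, 126, 132, 165, 173, 174, 178, 179, 182, 181]
150 [193, 193, 196, 192, 183, 168, 126, 109, 105, 105, 107, 109, 134, 145, 146, 145, 146, 147, 147, 146, 146, 145, 143, 120, 100, 87, 104, 116, 124, 127, 128, 127, 125, 123, 132, 164, 172, 175, 179, 180, 183, 183]
215 
138 [(211, -12), (214, 16), (243, -17), (247, 32), (261, -37), (275, 13), (313, -15), (334, 15), (383, -20), (404, 14)]
150 [(211, -15), (215, 14), (243, -20), (272, 12), (312, -15), (333, 16), (382, -22), (402, 13)]
170 [(212, -19), (216, 14), (243, -16), (270, 11), (311, -12), (331, 16), (380, -18), (399, 13)]
200 [(213, -18), (217, 14), (243, -16), (267, 14), (310, -13), (329, 17), (376, -19), (395, 14)]
225 [(218, 12), (241, -15), (308, -14), (32
[... 260 characters left out ...]
, [327.7, 248.9]]
-0.0475 [[389.2, 133.3], [373.5, 248.9]]
-0.0625 [[408.7, 133.3], [390.8, 249.0]]
plate bottom [[262.9, 154.5], [248.0, 154.5], [262.0, 258.7], [248.8, 258.7]]
252 [183, 140, 144, 143, 148, 148, 149, 113, 112, 110, 111, 112, 114, 112, 111, 111, 111, 112, 112, 110, 111, 112, 111, 112, 112, 124, 146, 146, 147, 145, 144, 146, 146, 147]
257 [216, 174, 146, 145, 148, 149, 150, 116, 114, 113, 114, 112, 113, 114, 112, 112, 114, 110, 110, 111, 112, 112, 111, 114, 113, 126, 148, 146, 147, 149, 146, 145, 146, 148]
262 [139, 100, 99, 98, 118, 130, 131, 116, 115, 116, 115, 113, 113, 111, 114, 111, 112, 112, 112, 111, 113, 111, 112, 113, 112, 125, 147, 149, 147, 147, 146, 147, 145, 144]
```

```bash
python3 - <<'E'
import cv2
im=cv2.imread("pics/w3.png")[:,:512]
for r in (166,180,205): print(r,[(c,im[r,c].tolist()) for c in range(240,280,2)])
g=im.astype(int).sum(2)//3
print([ (r,int(g[r,257])) for r in range(154,168)],[ (r,int(g[r,257])) for r in range(208,220)])
E
```

```text
166 [(240, [140, 204, 245]), (242, [129, 192, 233]), (244, [90, 142, 179]), (246, [60, 107, 152]), (248, [60, 107, 152]), (250, [72, 112, 140]), (252, [77, 117, 146]), (254, [75, 117, 146]), (256, [79, 121, 148]), (258, [77, 118, 147]), (260, [77, 120, 149]), (262, [78, 121, 149]), (264, [79, 120, 151]), (266, [81, 128, 164]), (268, [86, 132, 169]), (270, [84, 135, 173]), (272, [122, 182, 222]), (274, [121, 182, 222]), (276, [124, 185, 227]), (278, [129, 190, 231])]
180 [(240, [130, 193, 234]), (242, [124, 184, 227]), (244, [93, 148, 188]), (246, [65, 108, 148]), (248, [67, 108, 136]), (250, [77, 116, 144]), (252, [75, 114, 144]), (254, [72, 116, 143]), (256, [77, 117, 145]), (258, [76, 117, 146]), (260, [75, 118, 147]), (262, [78, 119, 146]), (264, [79, 121, 149]), (266, [84, 130, 166]), (268, [85, 133, 170]), (270, [114, 173, 212]), (272, [120, 182, 223]), (274, [122, 184, 225]), (276, [126, 188, 228]), (278, [128, 191, 230])]
205 [(240, [134, 198, 239]), (242, [133, 194, 235]), (244, [84, 129, 165]), (246, [74, 112, 139]), (248, [74, 114, 144]), (250, [74, 115, 144]), (252, [78, 116, 145]), (254, [78, 118, 146]), (256, [74, 115, 144]), (258, [76, 116, 146]), (260, [74, 116, 145]), (262, [76, 114, 145]), (264, [75, 117, 144]), (266, [78, 121, 149]), (268, [109, 165, 203]), (270, [121, 183, 224]), (272, [122, 185, 224]), (274, [124, 185, 225]), (276, [125, 187, 228]), (278, [127, 190, 231])]
[(154, 148), (155, 149), (156, 150), (157, 152), (158, 150), (159, 142), (160, 125), (161, 116), (162, 115), (163, 115), (164, 114), (165, 113), (166, 113), (167, 113)] [(208, 113), (209, 114), (210, 111), (211, 109), (212, 113), (213, 111), (214, 112), (215, 126), (216, 140), (217, 146), (218, 148), (219, 147)]
```

Call:
{"api": "servo_tool", "payload": {"motion": [0.1,-0.2,0.4,0,0,0,1,0,0,0.5,0,0,0,1,0,0,0.4,0,0,0,1,0,0,0,0,0,0,1]}}

```text
t: 12.42
eef_pos: [0.5132, -0.2598, 0.1977]
tool_rot: [-0.001, 0.999, 0.034, 0.001]
contact_force: [-0.3, 0.8, 0.3]
gripper_width: 0.113
grasp_force: 39.3
```

```bash
sed -i 's/RACK=(.5153,-.319,/RACK=(.5153,-.3164,/' h.py; python3 - <<'E'
from h import *
p,R=cur();print(p)
im=bot.read_camera("wrist")[:,:,::-1];cv2.imwrite("pics/w4.png",im)
g=im.astype(int).sum(2)//3
k=bot.get_calibration("wrist");Rr,t=pose(RACK,0,0)
for y in(.0475,.0625,.0075,-.0075): print(y,proj("wrist",[Rr@np.array(l)+t for l in [(.05,y,.054),(-.05,y,.054)]],k).round(1).tolist())
print("plate bottom",proj("wrist",[R@np.array(l)+p for l in [(.04,.005,.136),(.04,-.005,.136)]],k).round(1).tolist())
for r in range(110,200,8):print(r,[int(v) for v in g[r,232:284]])
c=im[60:260,180:350];cv2.imwrite("pics/w4c.png",cv2.resize(c,None,fx=3,fy=3,interpolation=cv2.INTER_CUBIC))
E
```

```text
[ 0.51315497 -0.25981616  0.19773326]
0.0475 [[268.3, 141.3], [267.0, 267.2]]
0.0625 [[246.6, 141.4], [248.1, 267.2]]
0.0075 [[326.1, 141.2], [317.3, 267.1]]
-0.0075 [[347.8, 141.2], [336.2, 267.1]]
plate bottom [[262.3, 154.7], [247.5, 154.7]]
110 [109, 109, 110, 110, 110, 109, 110, 111, 113, 112, 113, 113, 114, 114, 114, 113, 112, 111, 109, 110, 111, 111, 111, 115, 113, 114, 115, 113, 113, 112, 111, 111, 115, 114, 113, 111, 112, 111, 109, 109, 108, 109, 110, 112, 114, 113, 114, 114, 115, 115, 113, 112]
118 [103, 105, 105, 103, 103, 102, 102, 102, 101, 102, 101, 101, 100, 100, 99, 99, 104, 125, 138, 145, 148, 150, 159, 170, 156, 122, 104, 104, 102, 104, 104, 103, 105, 105, 107, 105, 105, 106, 105, 107, 104, 106, 103, 102, 102, 99, 101, 100, 100, 100, 103, 100]
126 [109, 113, 111, 111, 111, 111, 110, 109, 110, 113, 109, 111, 111, 112, 112, 110, 109, 111, 121, 165, 183, 189, 193, 205, 212, 214, 213, 213, 213, 213, 212, 213, 213, 213, 212, 213, 213, 210, 203, 156, 122, 114, 112, 112, 114, 113, 112, 112, 113, 114, 112, 112]
134 [110, 110, 111, 109, 110, 110, 109, 109, 108, 108, 109, 108
[... 1605 characters left out ...]
10, 113, 113, 112, 113, 113, 115, 114, 115, 114, 112, 112, 113, 114, 116, 115, 117, 115, 118, 143, 124, 95, 92, 135, 161, 171, 178, 180, 178, 177, 175, 175, 177, 175, 176]
190 [186, 188, 188, 188, 187, 189, 189, 188, 187, 187, 186, 185, 185, 171, 130, 108, 108, 113, 112, 112, 113, 112, 114, 113, 111, 113, 112, 113, 114, 113, 111, 113, 114, 119, 126, 150, 153, 127, 98, 102, 141, 162, 172, 180, 180, 179, 176, 175, 176, 177, 177, 178]
198 [187, 189, 188, 189, 189, 190, 190, 190, 189, 189, 189, 186, 172, 128, 106, 110, 111, 112, 112, 112, 112, 113, 112, 113, 113, 112, 113, 113, 115, 112, 111, 115, 114, 117, 121, 137, 151, 128, 103, 105, 143, 164, 176, 181, 180, 180, 177, 176, 176, 176, 176, 177]
```

View pics/w4c.png

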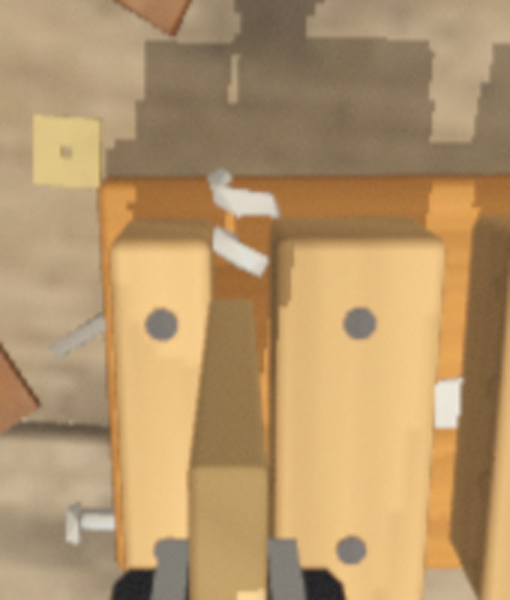

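The crop shows the plate's lower end at columns 208–254 against a slot at 211–271. The plate has to move about 2.2 mm right and about 3 mm away.

Call:
{"api": "servo_tool", "payload": {"motion": [0.15,0.1,0,0,0,0,1,0,0,0.4,0,0,0,1,0,0,0.4,0,0,0,1,0,0,0.4,0,0,0,1,0,0,0,0,0,0,1]}}

```text
t: 13.1
eef_pos: [0.5164, -0.2616, 0.1737]
tool_rot: [-0.001, 0.999, 0.034, 0.001]
contact_force: [0.8, 0.5, -0.4]
gripper_width: 0.113
grasp_force: 39.3
```

Call:
{"api": "servo_tool", "payload": {"motion": [0,0,0.35,0,0,0,1,0,0,0.3,0,0,0,1,0,0,0,0,0,0,1]}}

```text
t: 13.48
eef_pos: [0.5166, -0.2617, 0.161]
tool_rot: [-0.001, 0.999, 0.034, 0.001]
contact_force: [-0.5, 0.8, -0.8]
gripper_width: 0.108
grasp_force: 39.3
```

Call:
{"api": "servo_tool", "payload": {"motion": [0,0,0.25,0,0,0,1,0,0,0.2,0,0,0,1,0,0,0,0,0,0,1]}}

```text
t: 13.85
eef_pos: [0.5167, -0.2617, 0.1522]
tool_rot: [-0.001, 0.999, 0.034, 0.002]
contact_force: [0.6, -0.7, -0.3]
gripper_width: 0.11
grasp_force: 39.3
```

Call:
{"api": "servo_tool", "payload": {"motion": [0,0,0.1,0,0,0,1,0,0,0.1,0,0,0,1,0,0,0,0,0,0,1]}}

```text
t: 14.22
eef_pos: [0.5168, -0.2618, 0.1484]
tool_rot: [-0.001, 0.999, 0.034, 0.002]
contact_force: [-1.1, -0.1, -1.2]
gripper_width: 0.113
grasp_force: 39.3
```

Call:
{"api": "servo_tool", "payload": {"motion": [0,0,0.1,0,0,0,1,0,0,0,0,0,0,1]}}

```text
t: 14.48
eef_pos: [0.5168, -0.2618, 0.1464]
tool_rot: [-0.001, 0.999, 0.034, 0.002]
contact_force: [0.1, -0.3, -0.6]
gripper_width: 0.11
grasp_force: 39.3
```

Call:
{"api": "servo_tool", "payload": {"motion": [0,0,0.1,0,0,0,1,0,0,0,0,0,0,1]}}

```text
t: 14.72
eef_pos: [0.5168, -0.2623, 0.1453]
tool_rot: [-0.001, 0.999, 0.034, 0.002]
contact_force: [-1.7, -0.0, 7.8]
gripper_width: 0.112
grasp_force: 40.6
```

Call:
{"api": "servo_tool", "payload": {"motion": [0,0,0.1,0,0,0,1,0,0,0,0,0,0,1]}}

```text
t: 14.98
eef_pos: [0.5167, -0.2629, 0.1451]
tool_rot: [-0.001, 0.999, 0.033, 0.003]
contact_force: [-6.0, 4.8, 23.8]
gripper_width: 0.114
grasp_force: 43.1
```

Call:
{"api": "servo_tool", "payload": {"motion": [0,0,0.1,0,0,0,1,0,0,0,0,0,0,1]}}

```text
t: 15.22
eef_pos: [0.5167, -0.2635, 0.1449]
tool_rot: [-0.002, 0.999, 0.033, 0.004]
contact_force: [-10.5, 7.5, 40.5]
gripper_width: 0.111
grasp_force: 45.4
```

Call:
{"api": "servo_tool", "payload": {"motion": [0,0,-0.2,0,0,0,1,0,0,0,0,0,0,0.85,0,0,0,0,0,0,0.7,0,0,0,0,0,0,0.7,0,0,-0.5,0,0,0,0.7]}}

```text
t: 15.85
eef_pos: [0.5164, -0.2616, 0.1541]
tool_rot: [-0.001, 0.999, 0.034, 0.001]
contact_force: [-0.2, 0.6, -1.1]
gripper_width: 0.297
grasp_force: 0.0
```

Call:
{"api": "servo_tool", "payload": {"motion": [0,0,-1,0,0,0,0.7,0,0,-1,0,0,0,0.7,0,0,-1,0,0,0,0.4,0,0,-1,0,0,0,0,0,0,-1,0,0,0,0]}}

```text
t: 16.48
eef_pos: [0.5164, -0.262, 0.2561]
tool_rot: [-0.001, 0.999, 0.034, 0.002]
contact_force: [-0.4, 0.7, 0.1]
gripper_width: 0.916
grasp_force: 0.0
```

```bash
cat >> m.py <<'E'
print('--')
for sub in (range(9),range(8),range(4),[0,1,2,3,8],range(4,9)):
    p,r=fit([J['medium'][i] for i in sub],[.53,.07,-.3],L,.026); print(p.round(4),r.round(1).tolist())
E
python3 m.py|sed -n '/--/,$p'; python3 - <<'E'
from h import *
o=bot.get_obs();p,R=cur();print(p,o["q"].round(2),o["contact_force"].round(1),o["gripper_width"])
k=bot.get_calibration("wrist");im=bot.read_camera("wrist");cv2.imwrite("pics/w5.png",im[:,:,::-1])
g=im.astype(int).sum(2)//3
Rr,t=pose(RACK,0,0)
print("pred top edge small",proj("wrist",[Rr@np.array(l)+t for l in [(.04,.06,.112),(.04,.05,.112),(-.04,.06,.112),(-.04,.05,.112)]],k).round(1).tolist())
for c in("top","side"):
    bot.read_camera(c);print(c,[(d["uv"],d["p"]) for d in bot.boxes_of(c,"small_jig")],proj(c,[Rr@[0,.055,.062]+t]))
for r in (150,170,190,210,230):print(r,[int(v) for v in g[r,225:290]])
print([int(v) for v in g[90:300:3,256]])
E
```

```text
--
[ 0.535   0.077  -0.3528] [[0.7, -0.0], [0.2, 0.0], [-1.7, -0.2], [-2.3, 0.3], [-0.4, 0.6], [-1.1, 1.6], [0.8, 0.3], [-0.6, 1.1], [2.3, -1.5]]
[ 0.5341  0.0776 -0.3202] [[0.4, -0.0], [0.1, 0.1], [-1.9, -0.5], [-2.3, 0.1], [-0.4, 0.3], [-1.1, 1.5], [1.0, 0.1], [-0.4, 1.0]]
[ 0.533   0.076  -0.2944] [[1.2, 0.2], [1.0, 0.3], [-1.0, -0.6], [-1.4, 0.0]]
[ 0.5344  0.0746 -0.3456] [[1.8, 0.1], [1.4, 0.2], [-0.6, -0.1], [-1.1, 0.4], [2.1, -0.8]]
[ 0.5417  0.0776 -0.6019] [[0.1, 0.5], [-0.1, 0.9], [-0.1, -0.2], [-0.9, -0.1], [1.4, -2.1]]
[ 0.51644299 -0.26201714  0.25605238] [-0.46  0.69  1.22  1.89 -0.74  1.1  -0.44] [-0.4  0.7  0.1] 0.9158532823446244
pred top edge small [[247.4, 160.1], [261.5, 160.0], [248.5, 259.7], [261.2, 259.7]]
top [] [[321.44465793 199.59812475]]
side [([232.3, 242.8], 0.77)] [[229.34991935 245.22290568]]
150 [178, 182, 185, 187, 189, 190, 190, 192, 192, 192, 192, 193, 194, 192, 191, 192, 192, 192, 190, 193, 193, 189, 178, 150, 115, 104, 102, 102, 108, 108, 110, 110, 109, 109, 112, 111, 110, 109, 112, 105, 90, 96, 112, 126, 152, 169, 170, 170, 170, 171, 173, 175,
[... 1031 characters left out ...]
187, 186, 185, 183, 185]
230 [126, 151, 167, 181, 186, 185, 186, 189, 188, 189, 190, 191, 193, 194, 195, 196, 197, 197, 196, 194, 194, 193, 189, 180, 160, 117, 124, 174, 197, 202, 202, 204, 202, 203, 203, 202, 201, 199, 189, 142, 111, 140, 161, 178, 182, 179, 177, 178, 177, 177, 177, 178, 178, 179, 181, 181, 182, 186, 187, 188, 189, 187, 188, 187, 185]
[152, 151, 144, 143, 151, 150, 131, 109, 114, 100, 132, 210, 208, 116, 118, 174, 113, 111, 110, 108, 110, 109, 171, 196, 193, 193, 196, 200, 201, 203, 201, 197, 191, 187, 188, 190, 191, 193, 195, 197, 199, 198, 196, 196, 195, 199, 202, 203, 195, 191, 192, 193, 194, 193, 196, 164, 141, 141, 139, 137, 129, 221, 221, 142, 176, 98, 97, 98, 98, 78]
```

```bash
sed -i "s/^POSE={/POSE={'medium':(.534,.076,-.33),/" h.py; python3 - <<'E'
from h import *
plan([([.46,-.13,.275],Rtool(-1.1)),grasp('medium',.175,np.radians(12))],0)
E
```

```text
18 rows, ends [0.4459 0.0765 0.2358]
-0.35,-0.95,-0.15,0,0,-0.4,0  -0.3,-1,-0.15,0,0,-0.4,0  -0.2,-1,-0.15,0,0,-0.4,0  -0.1,-0.8,-0.1,0,0,-0.3,0  -0.1,-0.8,-0.1,0,0,-0.3,0  
  -0.05,-0.8,-0.15,0,0,-0.3,0  0,-0.85,-0.1,0,0,-0.3,0  0,-0.8,-0.15,0,-0.05,-0.3,0  |  0.4,-0.95,0.2,-0.1,0.1,-0.5,0  0.5,-0.9,0.2,-0.1,0.1,-0.5,0  
  0.55,-0.9,0.2,-0.1,0.1,-0.5,0  0.7,-1,0.2,-0.15,0.1,-0.6,0  0.8,-0.9,0.2,-0.15,0.1,-0.6,0  0.85,-0.85,0.2,-0.1,0.1,-0.6,0  0.95,-0.8,0.2,-0.15,0.1,-0.6,0  
  1,-0.7,0.15,-0.1,0.15,-0.6,0  0.5,-0.3,0.1,-0.05,0.05,-0.3,0  0.55,-0.3,0.1,-0.1,0.05,-0.3,0  |
```

Call:
{"api": "servo_tool", "payload": {"motion": [-0.35,-0.95,-0.15,0,0,-0.4,0,-0.3,-1,-0.15,0,0,-0.4,0,-0.2,-1,-0.15,0,0,-0.4,0,-0.1,-0.8,-0.1,0,0,-0.3,0,-0.1,-0.8,-0.1,0,0,-0.3,0]}}

```text
t: 17.35
eef_pos: [0.479, -0.175, 0.2669]
tool_rot: [-0.001, 0.986, 0.169, 0.001]
contact_force: [0.0, -0.4, 0.4]
gripper_width: 1.0
grasp_force: 0.0
```

Call:
{"api": "servo_tool", "payload": {"motion": [-0.05,-0.8,-0.15,0,0,-0.3,0,0,-0.85,-0.1,0,0,-0.3,0,0,-0.8,-0.15,0,-0.05,-0.3,0,0.4,-0.95,0.2,-0.1,0.1,-0.5,0,0.5,-0.9,0.2,-0.1,0.1,-0.5,0]}}

```text
t: 17.98
eef_pos: [0.4575, -0.0889, 0.2667]
tool_rot: [0.011, 0.951, 0.307, 0.016]
contact_force: [1.0, -0.6, 0.4]
gripper_width: 0.999
grasp_force: 0.0
```

Call:
{"api": "servo_tool", "payload": {"motion": [0.55,-0.9,0.2,-0.1,0.1,-0.5,0,0.7,-1,0.2,-0.15,0.1,-0.6,0,0.8,-0.9,0.2,-0.15,0.1,-0.6,0,0.85,-0.85,0.2,-0.1,0.1,-0.6,0,0.95,-0.8,0.2,-0.15,0.1,-0.6,0]}}

```text
t: 18.6
eef_pos: [0.4495, 0.0288, 0.2438]
tool_rot: [0.05, 0.86, 0.505, 0.064]
contact_force: [-0.3, 0.3, -0.2]
gripper_width: 1.0
grasp_force: 0.0
```

Call:
{"api": "servo_tool", "payload": {"motion": [1,-0.7,0.15,-0.1,0.15,-0.6,0,0.5,-0.3,0.1,-0.05,0.05,-0.3,0,0.55,-0.3,0.1,-0.1,0.05,-0.3,0,0,0,0,0,0,0,0]}}

```text
t: 19.1
eef_pos: [0.4458, 0.0766, 0.2357]
tool_rot: [0.062, 0.809, 0.579, 0.085]
contact_force: [-0.6, 0.0, -0.6]
gripper_width: 0.999
grasp_force: 0.0
```

```bash
python3 - <<'E'
from h import *
o=bot.get_obs();p,R=cur();print(p,o["q"].round(2),o["contact_force"].round(1));P,Q=grasp('medium',.175,np.radians(12));print(R.T@(P-p),Rn.from_matrix(R.T@Q).as_rotvec().round(3))
k=bot.get_calibration("wrist");im=bot.read_camera("wrist")[:,:,::-1].copy()
Rj,t=pose(POSE['medium'],np.radians(26),.026)
loc=[(f,s*w,h) for f in(.005,-.005) for s in (1,-1) for w,h in((.028,.12),(.028,.075),(.05,.075),(.05,0))]
uv=proj("wrist",[Rj@np.array(l)+t for l in loc],k).round(1)
for l,u in zip(loc,uv):print(l,u.tolist())
x0,y0=int(uv[:,0].min()-25),int(max(0,uv[:,1].min()-25));x1,y1=int(uv[:,0].max()+25),int(uv[:,1].max()+25);x0=max(x0,0)
np.savez("w6.npz",**k)
s=min(800/(x1-x0),600/(y1-y0));print(x0,y0,x1,y1,s)
c=cv2.resize(im[y0:y1,x0:x1],None,fx=s,fy=s,interpolation=cv2.INTER_CUBIC);c=c[:600,:800]
for l,u in zip(loc,uv):
    if l[0]>0: cv2.circle(c,(int((u[0]+.5-x0)*s),int((u[1]+.5-y0)*s)),2,(255,0,255),-1)
cv2.imwrite("pics/w6.png",c)
E
```

```text
[0.44577493 0.07655515 0.2357208 ] [-1.44  0.32  1.31  2.3  -0.49  0.6  -0.12] [-0.6  0.  -0.6]
[-0.00041032  0.00051787 -0.00031986] [0.001 0.001 0.001]
(0.005, 0.028, 0.12) [286.1, 179.6]
(0.005, 0.028, 0.075) [295.0, 157.8]
(0.005, 0.05, 0.075) [296.4, 126.8]
(0.005, 0.05, 0) [305.7, 110.8]
(0.005, -0.028, 0.12) [283.4, 259.6]
(0.005, -0.028, 0.075) [292.0, 226.5]
(0.005, -0.05, 0.075) [290.9, 250.2]
(0.005, -0.05, 0) [300.2, 210.1]
(-0.005, 0.028, 0.12) [269.2, 178.3]
(-0.005, 0.028, 0.075) [281.1, 156.9]
(-0.005, 0.05, 0.075) [281.9, 126.3]
(-0.005, 0.05, 0) [294.6, 110.5]
(-0.005, -0.028, 0.12) [268.4, 257.6]
(-0.005, -0.028, 0.075) [279.4, 225.1]
(-0.005, -0.05, 0.075) [278.7, 248.7]
(-0.005, -0.05, 0) [290.5, 209.2]
243 85 330 284 3.0150753768844223
```

View pics/w6.png

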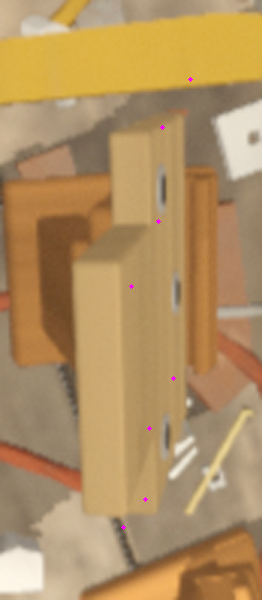

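The crop shows the medium jig's tongue top edge between (75..120,262) and (85..125,513), and its left shoulder at (112..150,130). That is slightly off from the predicted dots. I'll refit from these points.

```bash
python3 - <<'E'
from h import *
import h
k=dict(np.load("w6.npz"));f,n=.005,-.005
W=lambda X,Y:(243+X/3.015-.5,85+Y/3.015-.5)
obs=[((f,.028,.12),W(120,262)),((n,.028,.12),W(75,264)),((f,-.028,.12),W(125,515)),((n,-.028,.12),W(85,512)),((n,.05,.075),W(112,132)),((f,.05,.075),W(150,125)),((f,-.05,.075),W(157,513))]
def fun(p,lean=None):
    R,t=pose(p[:3],p[3] if len(p)>3 else np.radians(26),.026)
    return np.concatenate([proj("wrist",[R@np.array(l)+t],k)[0]-np.array(u) for l,u in obs])
for p0 in ([.534,.076,-.33],[.534,.076,-.33,.45]):
    r=least_squares(fun,p0,loss='soft_l1');print(r.x.round(4),fun(r.x).reshape(-1,2).round(1).tolist())
h.POSE['medium']=tuple(least_squares(fun,[.534,.076,-.33],loss='soft_l1').x)
plan([grasp('medium',.14,np.radians(15)),grasp('medium',.1,np.radians(15),dn=.001)],0)
E
```

```text
[ 0.5348  0.0785 -0.2798] [[1.3, 3.2], [-0.6, 2.2], [1.5, 0.5], [-0.3, 0.2], [-1.4, -5.6], [0.5, -3.5], [-0.6, -7.4]]
[ 0.5359  0.0782 -0.2793  0.4661] [[0.9, 3.7], [-0.9, 2.6], [1.2, 0.5], [-0.5, 0.1], [-1.0, -5.3], [0.8, -3.1], [-0.2, -7.5]]
4 rows, ends [0.4778 0.0787 0.1686]
0.1,0.15,0.85,-0.15,0.05,-0.15,0  0.1,0.1,0.85,-0.2,0.05,-0.2,0  |  0.05,0.2,1,0,0,0,0  0.1,0.2,0.95,0,0,0,0  |
```

Call:
{"api": "servo_tool", "payload": {"motion": [0.1,0.15,0.85,-0.15,0.05,-0.15,0,0.1,0.1,0.85,-0.2,0.05,-0.2,0,0.05,0.2,1,0,0,0,0,0.1,0.2,0.95,0,0,0,0,0,0,0,0,0,0,0]}}

```text
t: 19.77
eef_pos: [0.4781, 0.0777, 0.1682]
tool_rot: [0.081, 0.792, 0.596, 0.104]
contact_force: [-0.8, 0.5, 0.5]
gripper_width: 1.003
grasp_force: 0.0
```

```bash
sed -i "s/'medium':(.534,.076,-.33)/'medium':(.535,.0785,-.28)/" h.py; python3 - <<'E'
from h import *
o=bot.get_obs();p,R=cur();print(p,o["q"].round(2),o["contact_force"].round(1));P,Q=grasp('medium',.1,np.radians(15),dn=.001);print(R.T@(P-p),Rn.from_matrix(R.T@Q).as_rotvec().round(3))
E
```

```text
[0.47806112 0.07766183 0.16816805] [-1.07  0.42  0.9   2.31 -0.71  0.39  0.1 ] [-0.8  0.5  0.5]
[ 5.56965952e-04 -9.13139732e-05 -2.87827702e-04] [0.003 0.004 0.   ]
```

Call:
{"api": "servo_tool", "payload": {"motion": [0,0,0,0,0,0,0.5,0,0,0,0,0,0,0.8,0,0,0,0,0,0,1,0,0,0,0,0,0,1,0,0,0,0,0,0,1], "grip_force": 45}}

```text
t: 20.4
eef_pos: [0.483, 0.078, 0.1715]
tool_rot: [0.085, 0.791, 0.596, 0.109]
contact_force: [10.7, -5.4, 1.0]
gripper_width: 0.14
grasp_force: 42.6
```

Call:
{"api": "servo_tool", "payload": {"motion": [0,0,0,0,0,0,1,0,-0.05,-0.4,0,0,0,1,0,-0.05,-0.6,0,0,0,1]}}

```text
t: 20.78
eef_pos: [0.476, 0.0787, 0.1903]
tool_rot: [0.085, 0.791, 0.596, 0.109]
contact_force: [12.3, -3.4, -2.2]
gripper_width: 0.131
grasp_force: 42.0
```

```bash
python3 - <<'E'
from h import *
o=bot.get_obs();p,R=cur();print(p,o["q"].round(2),o["contact_force"].round(1),o["gripper_width"])
plan([(p+R@[0,0,-.06],R),([.455,.03,.275],Rtool(-.5)),([.455,-.11,.275],Rtool(-1.0)),slot(0,.26,-np.pi/2)],1)
E
```

```text
[0.47595661 0.07866436 0.19032186] [-1.17  0.38  1.    2.31 -0.65  0.42  0.05] [12.3 -3.4 -2.2] 0.13140136382755715
23 rows, ends [ 0.5158 -0.3166  0.2598]
0,0,-1,0,0,0,1  0,0,-1,0,0,0,1  0,0,-1,0,0,0,1  |  -0.75,0.25,-0.45,0.6,-0.2,0.5,1  -0.8,0.3,-0.45,0.55,-0.25,0.5,1  
  -0.75,0.35,-0.45,0.6,-0.2,0.45,1  |  -0.9,0.45,0,0,0,0.5,1  -0.85,0.55,0,0,0,0.45,1  -1,0.75,0,0,0,0.6,1  -0.9,0.85,0,0,0,0.6,1  
  -0.85,0.9,0,0,0,0.6,1  -0.75,0.95,-0.05,-0.05,0,0.6,1  |  -0.3,0.95,0.05,0,0,0.3,1  -0.25,0.95,0.05,0,0,0.3,1  -0.2,0.95,0.1,0,0,0.3,1  
  -0.15,0.95,0.05,0,0,0.3,1  -0.1,1,0.1,0,0,0.3,1  -0.05,1,0.05,0,0,0.3,1  0,0.95,0.1,0,0,0.3,1  0.05,1,0.05,0,0,0.3,1  
  0.05,0.95,0.1,0,0,0.3,1  0.1,0.95,0.05,0,0,0.3,1  0.2,1,0.1,0,0,0.35,1  |
```

Call:
{"api": "servo_tool", "payload": {"motion": [0,0.1,-0.8,0,0,0,1,0,0.1,-1,0,0,0,1,0,0,-1,0,0,0,1,0,0,-1,0,0,0,1,0,0,0,0.3,0,0,1]}}

```text
t: 21.4
eef_pos: [0.4538, 0.0807, 0.2625]
tool_rot: [0.062, 0.792, 0.601, 0.091]
contact_force: [1.0, 0.2, -1.0]
gripper_width: 0.113
grasp_force: 43.7
```

```bash
python3 - <<'E'
from h import *
o=bot.get_obs();p,R=cur();print(p,o["q"].round(2),o["contact_force"].round(1),o["gripper_width"])
plan([([.45,.03,.315],Rtool(-.5)),([.455,-.11,.315],Rtool(-1.0)),slot(0,.295,-np.pi/2)],1)
E
```

```text
[0.45379593 0.08070016 0.26245413] [-1.53  0.26  1.39  2.26 -0.39  0.64 -0.16] [ 1.   0.2 -1. ] 0.11251469358072358
20 rows, ends [ 0.5149 -0.3163  0.2952]
-0.75,0.35,-0.9,0.45,-0.2,0.5,1  -0.8,0.35,-0.85,0.45,-0.2,0.5,1  -0.75,0.35,-0.9,0.45,-0.25,0.5,1  |  -0.85,0.5,0,0,0,0.5,1  -1,0.7,0,0,0,0.55,1  
  -0.95,0.75,0,0,0,0.55,1  -0.85,0.85,0,0,0,0.6,1  -0.75,0.9,0,0,0,0.55,1  -0.7,1,0.05,0,0.05,0.6,1  |  -0.3,0.95,0.1,0,0,0.3,1  
  -0.25,0.95,0.1,0,0,0.3,1  -0.2,0.95,0.1,0,0,0.3,1  -0.15,0.95,0.1,0,0,0.3,1  -0.1,0.95,0.1,0,0,0.3,1  -0.05,1,0.1,0,0,0.3,1  
  0,1,0.05,0,0,0.3,1  0.05,0.95,0.1,0,0,0.3,1  0.05,0.95,0.05,0,0,0.3,1  0.1,1,0.1,0,0,0.3,1  0.15,0.95,0.05,0,0,0.35,1  
  |
```

Call:
{"api": "servo_tool", "payload": {"motion": [-0.5,0.7,-0.5,0.4,0,0.2,1,-0.5,0.7,-0.5,0.4,0,0.2,1]}}

```text
t: 21.65
eef_pos: [0.4712, 0.0516, 0.2853]
tool_rot: [0.011, 0.812, 0.58, 0.056]
contact_force: [0.5, -0.7, -0.4]
gripper_width: 0.113
grasp_force: 43.7
```

```bash
python3 - <<'E'
from h import *
o=bot.get_obs();p,R=cur();print(p,o["q"].round(2),o["contact_force"].round(1),o["gripper_width"])
plan([([.485,.03,.315],Rtool(-.5)),([.475,-.11,.315],Rtool(-1.0)),slot(0,.295,-np.pi/2)],1)
E
```

```text
[0.4711699  0.05157115 0.28529166] [-1.31  0.28  1.29  2.15 -0.42  0.85 -0.11] [ 0.5 -0.7 -0.4] 0.11339846423950574
20 rows, ends [ 0.5154 -0.3168  0.2948]
-0.35,0.55,-0.75,0.25,-0.3,0.55,1  -0.3,0.6,-0.7,0.25,-0.25,0.6,1  |  -0.9,0.4,0,0,0,0.45,1  -0.9,0.5,0,0,0,0.5,1  -0.85,0.55,0,0,0,0.45,1  
  -0.8,0.6,0,0,0,0.5,1  -0.75,0.65,0,0,0,0.45,1  -0.7,0.7,0,0,0,0.5,1  -0.7,0.75,-0.05,0,-0.05,0.45,1  |  -0.4,1,0.1,0,0,0.35,1  
  -0.35,1,0.1,0,0,0.35,1  -0.25,0.9,0.1,0,0,0.3,1  -0.2,0.9,0.1,0,0,0.3,1  -0.15,0.9,0.1,0,0,0.3,1  -0.15,0.9,0.1,0,0,0.3,1  
  -0.1,0.95,0.1,0,0,0.3,1  -0.05,0.95,0.1,0,0,0.3,1  0,0.95,0.1,0,0,0.3,1  0.05,0.9,0.05,0,0,0.25,1  0.1,0.95,0.1,0,0,0.3,1  
  |
```

Call:
{"api": "servo_tool", "payload": {"motion": [-0.35,0.55,-0.75,0.25,-0.3,0.55,1,-0.3,0.6,-0.7,0.25,-0.25,0.6,1,-0.9,0.4,0,0,0,0.45,1,-0.9,0.5,0,0,0,0.5,1,-0.85,0.55,0,0,0,0.45,1]}}

```text
t: 22.28
eef_pos: [0.48, -0.0323, 0.3139]
tool_rot: [0.0, 0.911, 0.413, 0.003]
contact_force: [-0.2, -0.8, -1.2]
gripper_width: 0.113
grasp_force: 43.9
```

Call:
{"api": "servo_tool", "payload": {"motion": [-0.8,0.6,0,0,0,0.5,1,-0.75,0.65,0,0,0,0.45,1,-0.7,0.7,0,0,0,0.5,1,-0.7,0.75,-0.05,0,-0.05,0.45,1,-0.4,1,0.1,0,0,0.35,1]}}

```text
t: 22.9
eef_pos: [0.4776, -0.1331, 0.3132]
tool_rot: [0.001, 0.967, 0.254, -0.001]
contact_force: [-0.3, -1.1, -1.2]
gripper_width: 0.113
grasp_force: 43.9
```

Call:
{"api": "servo_tool", "payload": {"motion": [-0.35,1,0.1,0,0,0.35,1,-0.25,0.9,0.1,0,0,0.3,1,-0.2,0.9,0.1,0,0,0.3,1,-0.15,0.9,0.1,0,0,0.3,1,-0.15,0.9,0.1,0,0,0.3,1]}}

```text
t: 23.52
eef_pos: [0.4958, -0.2262, 0.3035]
tool_rot: [0.001, 0.99, 0.141, -0.001]
contact_force: [-0.7, -0.1, -0.7]
gripper_width: 0.109
grasp_force: 43.9
```

Call:
{"api": "servo_tool", "payload": {"motion": [-0.1,0.95,0.1,0,0,0.3,1,-0.05,0.95,0.1,0,0,0.3,1,0,0.95,0.1,0,0,0.3,1,0.05,0.9,0.05,0,0,0.25,1,0.1,0.95,0.1,0,0,0.3,1]}}

```text
t: 24.15
eef_pos: [0.5143, -0.3185, 0.2948]
tool_rot: [0.002, 0.999, 0.032, -0.0]
contact_force: [0.6, -0.5, -0.8]
gripper_width: 0.111
grasp_force: 43.9
```

```bash
python3 - <<'E'
from h import *
o=bot.get_obs();p,R=cur();print(p,o["q"].round(2),o["contact_force"].round(1),o["gripper_width"])
P,Q=slot(0,.222,-np.pi/2)
plan([(P,Q)],1)
E
```

```text
[ 0.51426694 -0.31851695  0.29483889] [-0.34  0.67  1.21  1.79 -0.67  1.17 -0.43] [ 0.6 -0.5 -0.8] 0.11103381697908928
4 rows, ends [ 0.5151 -0.3167  0.2218]
0,-0.05,0.9,0,0,0,1  0,0,0.9,0,0,0,1  0.05,-0.05,0.9,0,0,0,1  0,0,0.95,0,0,-0.05,1  |
```

Call:
{"api": "servo_tool", "payload": {"motion": [0.05,-0.05,0.9,0,0,0,1,0,-0.05,0.9,0,0,0,1,0.05,0,0.9,0,0,0,1,0,0,0.9,0,0,-0.05,1,0,0,0,0,0,0,1]}}

```text
t: 24.78
eef_pos: [0.5165, -0.3145, 0.2214]
tool_rot: [0.001, 0.999, 0.038, -0.002]
contact_force: [0.4, 0.1, -1.2]
gripper_width: 0.113
grasp_force: 43.9
```

```bash
cat > look.py <<'E'
from h import *
import sys
i=int(sys.argv[1]);L=float(sys.argv[2]);hw=float(sys.argv[3])
p,R=cur();print(p)
k=bot.get_calibration("wrist");im=bot.read_camera("wrist")[:,:,::-1];cv2.imwrite(f"pics/l{i}.png",im)
g=im.astype(int).sum(2)//3
Rr,t=pose(RACK,0,0)
q=[proj("wrist",[Rr@np.array(l)+t for l in [(.05,i*.055+s,.054),(-.05,i*.055+s,.054)]],k) for s in(.0075,-.0075)]
for a in q: print("slot edge",a.round(1).tolist())
print("plate",proj("wrist",[R@np.array(l)+p for l in [(hw,.005,L),(hw,-.005,L),(hw,.005,L-.1),(hw,-.005,L-.1)]],k).round(1).tolist())
x0=int((q[0][0,0]+q[1][0,0])/2)-32
print("x0",x0)
for r in range(116,200,6):print(r,' '.join(f'{v}' for v in g[r,x0:x0+64]))
E
python3 look.py 0 .154 .05
```

```text
[ 0.5165359  -0.31451551  0.22138585]
slot edge [[247.9, 134.2], [248.1, 250.6]]
slot edge [[267.6, 134.3], [265.4, 250.6]]
plate [[262.4, 135.7], [248.5, 135.7], [267.3, 171.0], [243.1, 170.9]]
x0 225
116 106 104 104 104 107 105 105 105 103 104 104 105 103 105 104 103 101 105 103 103 103 103 106 103 103 105 105 109 103 105 110 118 119 110 108 108 107 106 106 106 106 104 106 107 108 108 107 107 107 106 106 106 109 108 107 109 106 106 105 106 107 106 108 107
122 115 115 116 115 115 115 116 114 114 116 114 114 115 114 115 116 116 115 116 114 115 116 115 114 114 115 115 114 118 119 148 156 155 128 117 115 115 115 115 117 114 115 112 117 116 113 113 114 116 114 118 115 115 115 114 113 115 115 116 114 116 113 113 115
128 112 113 114 114 114 113 113 113 114 114 112 116 111 112 112 113 112 111 114 114 113 113 113 114 116 116 114 112 112 115 145 149 124 112 109 110 112 110 112 111 113 114 111 108 105 102 103 108 110 109 110 108 110 109 111 111 110 111 108 110 113 111 112 114
134 144 147 146 148 148 148 149 151 153 153 155 154 154 155 154 155 155 156 156 156 158 156 152 148 135 118 109 105 10
[... 2015 characters left out ...]
3 195 193 179 141 129 140 154 156 157 158 157 155 158 156 154 154 155 153 153 153 152 150 150 152 168 125 88 113 156 174 180 180 176 175 176 176 178 177 179 180 182 184 183 185 185 185
188 188 187 187 185 185 184 185 185 185 186 190 189 190 191 191 193 194 194 195 192 174 160 137 140 154 156 157 158 155 157 155 155 154 154 154 153 152 153 151 149 151 149 111 85 87 113 158 175 180 179 178 177 176 177 178 178 180 180 182 183 184 185 185 185
194 188 187 187 185 184 185 183 185 186 188 187 189 190 190 192 192 189 188 185 183 177 148 130 138 151 157 156 157 155 155 158 157 153 154 152 154 152 154 150 148 148 147 109 89 93 144 166 176 180 180 178 177 176 176 177 179 180 182 181 184 184 185 185 186
```

Call:
{"api": "servo_tool", "payload": {"motion": [0.45,0.1,0,0,0,0.05,1,0,0,0.25,0,0,0,1,0,0,0,0,0,0,1]}}

```text
t: 25.2
eef_pos: [0.5262, -0.3167, 0.218]
tool_rot: [0.002, 0.999, 0.034, -0.001]
contact_force: [-0.6, 0.4, -1.1]
gripper_width: 0.111
grasp_force: 43.8
```

```bash
python3 look.py 0 .154 .05 | head -5; python3 - <<'E'
import cv2
im=cv2.imread("pics/l0.png").astype(int)
for c in (240,252,256,260,264): print(c,[(r,*im[r,c].tolist()) for r in range(120,176,3)])
for r in (138,144,150,156,162): print(r,im[r,240:284].sum(1)//3)
E
```

```text
[ 0.52622583 -0.31669133  0.21795302]
slot edge [[243.4, 148.0], [245.0, 262.8]]
slot edge [[263.1, 147.9], [262.4, 262.7]]
plate [[262.5, 135.7], [248.6, 135.7], [267.4, 171.0], [243.2, 171.0]]
x0 221
240 [(120, 90, 118, 136), (123, 90, 117, 136), (126, 61, 96, 135), (129, 59, 107, 160), (132, 60, 113, 168), (135, 62, 119, 173), (138, 64, 115, 163), (141, 75, 118, 152), (144, 74, 116, 149), (147, 97, 150, 188), (150, 134, 198, 240), (153, 140, 203, 244), (156, 138, 202, 244), (159, 140, 203, 245), (162, 139, 203, 244), (165, 138, 204, 245), (168, 141, 204, 245), (171, 137, 200, 242), (174, 136, 201, 242)]
252 [(120, 92, 119, 140), (123, 92, 118, 138), (126, 54, 93, 136), (129, 71, 134, 193), (132, 81, 150, 211), (135, 89, 164, 226), (138, 84, 160, 223), (141, 84, 158, 219), (144, 77, 147, 207), (147, 59, 112, 166), (150, 78, 122, 153), (153, 76, 119, 147), (156, 84, 125, 154), (159, 78, 120, 152), (162, 76, 122, 152), (165, 93, 143, 176), (168, 111, 166, 199), (171, 111, 167, 200), (174, 109, 165, 200)]
256 [(120, 92, 118, 137), (123, 89, 114, 132), (126, 54, 93, 136), (129, 61, 118
[... 1355 characters left out ...]
8 105 103 108 135 143 143 144 144 141 118
 105 104 105 104 104 104  95  92  92  94  99 102 103 105 103 104 104 104
 104 103 103 106 103 105 105 107]
150 [190 191 189 184 175 158 126 112 111 115 110 114 117 120 120 120 123 122
 120 120 121 122 125 123 106  88  95 112 120 128 129 130 125 134 164 171
 173 174 177 178 180 182 182 182]
156 [194 195 196 190 181 166 131 113 110 108 114 118 121 121 120 121 121 123
 122 121 122 123 122 125 117  92  98 113 120 127 131 129 134 166 174 176
 175 176 178 180 182 185 184 186]
162 [195 195 195 190 183 168 134 113 111 114 116 118 116 119 118 117 118 117
 118 118 119 119 120 119 122 108 102 113 122 128 130 128 134 165 174 175
 175 178 180 181 183 183 185 186]
```

Call:
{"api": "servo_tool", "payload": {"motion": [0,0,0.4,0,0,0,1,0,0,0.4,0,0,0,1,0,0,0.4,0,0,0,1,0,0,0,0,0,0,1]}}

```text
t: 25.75
eef_pos: [0.5258, -0.3166, 0.1933]
tool_rot: [0.001, 0.999, 0.034, -0.001]
contact_force: [0.2, -0.6, -1.6]
gripper_width: 0.111
grasp_force: 43.9
```

Call:
{"api": "servo_tool", "payload": {"motion": [0,0,0.4,0,0,0,1,0,0,0.3,0,0,0,1,0,0,0,0,0,0,1]}}

```text
t: 26.12
eef_pos: [0.526, -0.3167, 0.1796]
tool_rot: [0.002, 0.999, 0.034, -0.001]
contact_force: [-0.5, 0.0, -0.8]
gripper_width: 0.11
grasp_force: 43.9
```

Call:
{"api": "servo_tool", "payload": {"motion": [0,0,0.25,0,0,0,1,0,0,0.15,0,0,0,1,0,0,0,0,0,0,1]}}

```text
t: 26.5
eef_pos: [0.526, -0.3168, 0.1719]
tool_rot: [0.002, 0.999, 0.034, -0.001]
contact_force: [-0.6, 0.4, -0.3]
gripper_width: 0.114
grasp_force: 43.9
```

Call:
{"api": "servo_tool", "payload": {"motion": [0,0,0.15,0,0,0,1,0,0,0,0,0,0,1]}}

```text
t: 26.75
eef_pos: [0.5261, -0.3169, 0.169]
tool_rot: [0.002, 0.999, 0.034, -0.0]
contact_force: [0.2, -0.9, -0.2]
gripper_width: 0.105
grasp_force: 43.9
```

Call:
{"api": "servo_tool", "payload": {"motion": [0,0,0.15,0,0,0,1,0,0,0,0,0,0,1]}}

```text
t: 27.0
eef_pos: [0.5259, -0.3179, 0.1681]
tool_rot: [0.002, 0.999, 0.034, 0.0]
contact_force: [-4.5, 2.6, 14.3]
gripper_width: 0.112
grasp_force: 46.4
```

Call:
{"api": "servo_tool", "payload": {"motion": [0,0,-0.1,0,0,0,1,0,0,0,0,0,0,0.85,0,0,0,0,0,0,0.7,0,0,0,0,0,0,0.7,0,0,-0.5,0,0,0,0.7]}}

```text
t: 27.62
eef_pos: [0.5258, -0.3166, 0.1778]
tool_rot: [0.001, 0.999, 0.034, -0.001]
contact_force: [0.8, -0.5, 1.0]
gripper_width: 0.302
grasp_force: 0.0
```

Call:
{"api": "servo_tool", "payload": {"motion": [0,0,-1,0,0,0,0.7,0,0,-1,0,0,0,0.7,0,0,-1,0,0,0,0.4,0,0,-1,0,0,0,0,0,0,-1,0,0,0,0]}}

```text
t: 28.25
eef_pos: [0.5262, -0.3165, 0.2797]
tool_rot: [0.002, 0.999, 0.034, -0.0]
contact_force: [0.7, 0.2, -0.7]
gripper_width: 0.916
grasp_force: 0.0
```

```bash
python3 - <<'E'
from h import *
o=bot.get_obs();p,R=cur();print(p,o["q"].round(2),o["gripper_width"])
k=bot.get_calibration("wrist");im=bot.read_camera("wrist")[:,:,::-1];cv2.imwrite("pics/w8.png",im)
Rr,t=pose(RACK,0,0)
for l in [(.028,0,.132),(-.028,0,.132),(.05,0,.087),(.028,0,.087),(.05,0,.012),(.05,.0275,.054),(.04,.055,.112)]:print(l,proj("wrist",[Rr@np.array(l)+t],k).round(1))
g=im.astype(int).sum(2)//3
for c in(252,256,260):print(c,[(r,int(g[r,c])) for r in range(120,300,4)])
for r in(160,190,230,260):print(r,g[r,236:284])
for c in("top","side"):
    bot.read_camera(c)
    for n,y,z in(("small_jig",.055,.062),("medium_jig",0,.067)):print(c,n,[(d["uv"],d["p"]) for d in bot.boxes_of(c,n)],proj(c,[Rr@[0,y,z]+t]).round(1))
plan([([.50,-.13,.31],Rtool(-.9)),grasp('large',.2,np.radians(14))],0)
E
```

```text
[ 0.52622346 -0.31651628  0.27969687] [-0.33  0.69  1.18  1.78 -0.7   1.16 -0.43] 0.9160108419053947
(0.028, 0, 0.132) [[253.4 182. ]]
(-0.028, 0, 0.132) [[253.7 249.6]]
(0.05, 0, 0.087) [[253.6 141.9]]
(0.028, 0, 0.087) [[253.6 167.1]]
(0.05, 0, 0.012) [[253.8 130.4]]
(0.05, 0.0275, 0.054) [[224.7 136.2]]
(0.04, 0.055, 0.112) [[183.2 160.1]]
252 [(120, 97), (124, 108), (128, 145), (132, 115), (136, 119), (140, 127), (144, 164), (148, 165), (152, 158), (156, 152), (160, 151), (164, 197), (168, 111), (172, 111), (176, 115), (180, 142), (184, 205), (188, 205), (192, 206), (196, 205), (200, 205), (204, 205), (208, 207), (212, 207), (216, 205), (220, 206), (224, 205), (228, 205), (232, 206), (236, 204), (240, 206), (244, 206), (248, 164), (252, 167), (256, 170), (260, 162), (264, 160), (268, 155), (272, 159), (276, 163), (280, 158), (284, 161), (288, 152), (292, 154), (296, 157)]
256 [(120, 96), (124, 109), (128, 115), (132, 118), (136, 119), (140, 127), (144, 152), (148, 151), (152, 150), (156, 150), (160, 150), (164, 149), (168, 115), (172, 112), (176, 116), (180, 143), (184, 206), (18
[... 1787 characters left out ...]
6]]
side small_jig [([237.4, 244.6], 0.82)] [[229.3 245.2]]
side medium_jig [([231.1, 265.8], 0.86)] [[225.8 265.8]]
18 rows, ends [0.5479 0.0244 0.2585]
-0.05,-0.95,-0.15,0,0,-0.4,0  0,-0.95,-0.15,0,0,-0.4,0  0.05,-0.95,-0.15,0,0,-0.4,0  0.1,-0.95,-0.15,0,0,-0.4,0  0.15,-0.9,-0.2,0,0,-0.4,0  
  0.2,-0.9,-0.15,0,0,-0.4,0  0.25,-0.9,-0.2,0,0,-0.4,0  0.3,-0.9,-0.15,0,0,-0.4,0  0.4,-0.85,-0.2,0,0,-0.4,0  0.45,-0.85,-0.15,0,0,-0.4,0  
  |  0.95,-0.65,0.35,-0.2,0.1,-0.9,0  0.9,-0.45,0.3,-0.2,0.1,-0.75,0  0.9,-0.35,0.3,-0.2,0.1,-0.75,0  0.95,-0.25,0.3,-0.2,0.1,-0.8,0  1,-0.15,0.35,-0.2,0.1,-0.8,0  
  1,-0.05,0.35,-0.2,0.1,-0.75,0  0.95,0.05,0.35,-0.15,0.05,-0.8,0  0.95,0.1,0.35,-0.2,0.1,-0.75,0  |
```

Call:
{"api": "servo_tool", "payload": {"motion": [-0.05,-0.95,-0.15,0,0,-0.4,0,0,-0.95,-0.15,0,0,-0.4,0,0.05,-0.95,-0.15,0,0,-0.4,0,0.1,-0.95,-0.15,0,0,-0.4,0,0.15,-0.9,-0.2,0,0,-0.4,0]}}

```text
t: 29.22
eef_pos: [0.5131, -0.2221, 0.2932]
tool_rot: [0.001, 0.983, 0.184, -0.001]
contact_force: [1.1, 1.3, -0.3]
gripper_width: 1.001
grasp_force: 0.0
```

Call:
{"api": "servo_tool", "payload": {"motion": [0.2,-0.9,-0.15,0,0,-0.4,0,0.25,-0.9,-0.2,0,0,-0.4,0,0.3,-0.9,-0.15,0,0,-0.4,0,0.4,-0.85,-0.2,0,0,-0.4,0,0.45,-0.85,-0.15,0,0,-0.4,0]}}

```text
t: 29.85
eef_pos: [0.4999, -0.129, 0.3101]
tool_rot: [0.001, 0.944, 0.329, -0.001]
contact_force: [0.1, -0.2, -0.1]
gripper_width: 1.0
grasp_force: 0.0
```

Call:
{"api": "servo_tool", "payload": {"motion": [0.95,-0.65,0.35,-0.2,0.1,-0.9,0,0.9,-0.45,0.3,-0.2,0.1,-0.75,0,0.9,-0.35,0.3,-0.2,0.1,-0.75,0,0.95,-0.25,0.3,-0.2,0.1,-0.8,0,1,-0.15,0.35,-0.2,0.1,-0.8,0]}}

```text
t: 30.48
eef_pos: [0.5314, -0.0316, 0.2778]
tool_rot: [0.059, 0.801, 0.593, 0.058]
contact_force: [-0.3, -0.4, 0.7]
gripper_width: 1.0
grasp_force: 0.0
```

Call:
{"api": "servo_tool", "payload": {"motion": [1,-0.05,0.35,-0.2,0.1,-0.75,0,0.95,0.05,0.35,-0.15,0.05,-0.8,0,0.95,0.1,0.35,-0.2,0.1,-0.75,0,0,0,0,0,0,0,0]}}

```text
t: 30.98
eef_pos: [0.5475, 0.025, 0.2582]
tool_rot: [0.089, 0.684, 0.719, 0.086]
contact_force: [-0.3, -0.5, 0.1]
gripper_width: 1.004
grasp_force: 0.0
```

```bash
python3 - <<'E'
from h import *
o=bot.get_obs();p,R=cur();print(p,o["q"].round(2),o["contact_force"].round(1));P,Q=grasp('large',.2,np.radians(14));print(R.T@(P-p),Rn.from_matrix(R.T@Q).as_rotvec().round(3))
k=bot.get_calibration("wrist");im=bot.read_camera("wrist")[:,:,::-1];cv2.imwrite("pics/w9.png",im);g=im.astype(int).sum(2)//3
Rj,t=pose(POSE['large'],np.radians(26),.026)
uv=proj("wrist",[Rj@np.array(l)+t for l in [(.005,.06,.14),(-.005,.06,.14),(.005,-.06,.14),(-.005,-.06,.14)]],k);print(uv.round(1).tolist())
c0=int(uv[:,0].mean());r0,r1=int(uv[:,1].min()),int(uv[:,1].max())
for r in np.linspace(r0+15,r1-15,5).astype(int):print(r,c0-25,g[r,c0-25:c0+25].tolist())
for c in(c0-3,c0+3):print(c,[(r,int(g[r,c])) for r in [*range(r0-24,r0+24,3),*range(r1-24,min(r1+24,384),3)]])
plan([grasp('large',.118,np.radians(14),dn=.001)],0)
E
```

```text
[0.54749033 0.02504991 0.25822856] [-0.94  0.33  0.93  2.09 -0.43  0.63  0.3 ] [-0.3 -0.5  0.1]
[-0.00029064  0.00081389  0.00028427] [ 0.003 -0.002  0.001]
[[286.8, 130.8], [269.9, 130.3], [281.0, 303.8], [267.0, 301.8]]
145 251 [117, 116, 116, 117, 118, 116, 118, 121, 121, 121, 117, 116, 115, 117, 116, 111, 108, 109, 139, 158, 164, 165, 165, 166, 165, 165, 167, 165, 166, 167, 166, 166, 166, 164, 147, 141, 151, 163, 120, 93, 133, 140, 130, 134, 140, 141, 135, 135, 134, 122]
180 251 [111, 94, 92, 93, 93, 92, 92, 92, 90, 89, 87, 86, 85, 86, 101, 117, 127, 132, 149, 161, 164, 165, 164, 165, 165, 164, 164, 165, 166, 166, 165, 166, 163, 144, 140, 141, 138, 139, 140, 143, 143, 139, 138, 141, 138, 135, 136, 130, 122, 115]
216 251 [176, 177, 178, 180, 181, 182, 182, 186, 186, 179, 174, 174, 174, 175, 177, 177, 176, 156, 158, 163, 163, 163, 164, 164, 164, 164, 163, 163, 163, 164, 166, 163, 144, 139, 139, 137, 138, 141, 141, 142, 136, 138, 141, 140, 150, 150, 227, 241, 244, 247]
252 251 [173, 175, 177, 180, 182, 181, 177, 174, 172, 172, 174, 177, 177, 179, 181, 180, 172, 193, 209, 211, 208, 1
[... 618 characters left out ...]
20), (285, 220), (288, 220), (291, 220), (294, 220), (297, 220), (300, 185), (303, 180), (306, 182), (309, 186), (312, 189), (315, 190), (318, 193), (321, 196), (324, 198)]
279 [(106, 131), (109, 128), (112, 130), (115, 133), (118, 136), (121, 131), (124, 124), (127, 124), (130, 146), (133, 165), (136, 167), (139, 167), (142, 167), (145, 166), (148, 167), (151, 166), (279, 215), (282, 215), (285, 214), (288, 214), (291, 212), (294, 211), (297, 211), (300, 185), (303, 167), (306, 173), (309, 177), (312, 179), (315, 180), (318, 185), (321, 186), (324, 188)]
5 rows, ends [0.585  0.0248 0.1846]
0,0.2,0.8,0,0,0,0  0,0.2,0.8,0,0,0,0  0,0.15,0.8,0,0,0,0  0,0.2,0.8,0,0,0,0  0,0.15,0.85,0,0,0,0  
  |
```

Call:
{"api": "servo_tool", "payload": {"motion": [0,0.2,0.8,0,0,0,0,0,0.2,0.8,0,0,0,0,0,0.15,0.8,0,0,0,0,0,0.2,0.8,0,0,0,0,0,0.15,0.85,0,0,0,0]}}

```text
t: 31.65
eef_pos: [0.586, 0.0236, 0.1848]
tool_rot: [0.09, 0.686, 0.717, 0.086]
contact_force: [0.5, 0.1, 0.2]
gripper_width: 1.0
grasp_force: 0.0
```

Call:
{"api": "servo_tool", "payload": {"motion": [0,0,0,0,0,0,0.5,0,0,0,0,0,0,0.8,0,0,0,0,0,0,1,0,0,0,0,0,0,1,0,0,0,0,0,0,1], "grip_force": 50}}

```text
t: 32.28
eef_pos: [0.5908, 0.0254, 0.1884]
tool_rot: [0.094, 0.684, 0.718, 0.091]
contact_force: [11.0, 0.3, -1.2]
gripper_width: 0.139
grasp_force: 44.8
```

Call:
{"api": "servo_tool", "payload": {"motion": [0,0,0,0,0,0,1,0,-0.1,-0.4,0,0,0,1,0,-0.05,-0.6,0,0,0,1]}}

```text
t: 32.65
eef_pos: [0.5832, 0.0251, 0.2072]
tool_rot: [0.095, 0.684, 0.718, 0.091]
contact_force: [11.6, -0.1, -2.1]
gripper_width: 0.136
grasp_force: 45.9
```

Call:
{"api": "servo_tool", "payload": {"motion": [0,0.05,-0.8,0,0,0,1,0,0.1,-1,0,0,0,1,0,0,-1,0.2,0,0,1,0,0,-1,0.3,0,0,1,0,0,-0.8,0.3,0,0,1]}}

```text
t: 33.28
eef_pos: [0.5593, 0.025, 0.295]
tool_rot: [0.048, 0.689, 0.722, 0.043]
contact_force: [0.9, 0.8, -0.5]
gripper_width: 0.111
grasp_force: 51.3
```

```bash
python3 - <<'E'
from h import *
o=bot.get_obs();p,R=cur();print(p,o["q"].round(2),o["contact_force"].round(1),o["gripper_width"])
plan([([.51,0,.35],Rtool(-.3)),([.485,-.13,.355],Rtool(-.9)),slot(-1,.345,-np.pi/2),slot(-1,.26,-np.pi/2)],1)
E
```

```text
[0.55933048 0.02501962 0.2949741 ] [-0.93  0.36  0.97  1.96 -0.38  0.87  0.26] [ 0.9  0.8 -0.5] 0.1111476875844086
28 rows, ends [ 0.5189 -0.371   0.2601]
-0.3,-0.55,-0.75,0.2,0,0.6,1  -0.35,-0.55,-0.75,0.2,-0.05,0.55,1  -0.4,-0.5,-0.75,0.25,0,0.6,1  -0.4,-0.5,-0.7,0.2,-0.05,0.55,1  |  -0.95,0.1,-0.05,0,0,0.55,1  
  -0.95,0.2,-0.05,0,0,0.6,1  -0.9,0.25,0,0,0,0.55,1  -0.9,0.35,-0.05,0,0,0.6,1  -0.85,0.4,0,0,0,0.55,1  -0.8,0.45,-0.05,0,0,0.6,1  
  -0.75,0.55,0,0,0,0.55,1  |  -0.55,0.95,0.05,0,0,0.35,1  -0.5,1,0.05,0,0,0.35,1  -0.4,0.9,0.05,0,0,0.35,1  -0.35,0.95,0.05,0,0,0.35,1  
  -0.3,0.95,0.05,0,0,0.35,1  -0.3,0.95,0.05,0,0,0.3,1  -0.25,0.95,0.05,0,0,0.35,1  -0.15,1,0.05,0,0,0.3,1  -0.15,1,0.05,0,0,0.35,1  
  -0.1,1,0,0,0,0.3,1  0,1,0.05,0,0,0.35,1  0,0.95,0,0,0,0.3,1  |  0,0,0.85,0,0,0,1  0,0,0.85,0,0,0,1  
  0,0,0.85,0,0,0,1  0,0,0.85,0,0,0,1  0,0,0.85,0,0,0,1  |
```

Call:
{"api": "servo_tool", "payload": {"motion": [-0.3,-0.55,-0.75,0.2,0,0.6,1,-0.35,-0.55,-0.75,0.2,-0.05,0.55,1,-0.4,-0.5,-0.75,0.25,0,0.6,1,-0.4,-0.5,-0.7,0.2,-0.05,0.55,1,-0.95,0.1,-0.05,0,0,0.55,1]}}

```text
t: 33.9
eef_pos: [0.5069, -0.0184, 0.3511]
tool_rot: [0.001, 0.828, 0.56, 0.0]
contact_force: [0.3, -0.8, -1.7]
gripper_width: 0.11
grasp_force: 51.3
```

Call:
{"api": "servo_tool", "payload": {"motion": [-0.95,0.2,-0.05,0,0,0.6,1,-0.9,0.25,0,0,0,0.55,1,-0.9,0.35,-0.05,0,0,0.6,1,-0.85,0.4,0,0,0,0.55,1,-0.8,0.45,-0.05,0,0,0.6,1]}}

```text
t: 34.52
eef_pos: [0.4883, -0.1127, 0.3535]
tool_rot: [0.001, 0.93, 0.366, -0.0]
contact_force: [-0.3, 0.5, -1.9]
gripper_width: 0.113
grasp_force: 51.3
```

Call:
{"api": "servo_tool", "payload": {"motion": [-0.75,0.55,0,0,0,0.55,1,-0.55,0.95,0.05,0,0,0.35,1,-0.5,1,0.05,0,0,0.35,1,-0.4,0.9,0.05,0,0,0.35,1,-0.35,0.95,0.05,0,0,0.35,1]}}

```text
t: 35.15
eef_pos: [0.4983, -0.2145, 0.3497]
tool_rot: [0.001, 0.974, 0.227, 0.0]
contact_force: [0.2, 0.7, -0.5]
gripper_width: 0.112
grasp_force: 51.3
```

Call:
{"api": "servo_tool", "payload": {"motion": [-0.3,0.95,0.05,0,0,0.35,1,-0.3,0.95,0.05,0,0,0.3,1,-0.25,0.95,0.05,0,0,0.35,1,-0.15,1,0.05,0,0,0.3,1,-0.15,1,0.05,0,0,0.35,1]}}

```text
t: 35.78
eef_pos: [0.5113, -0.3135, 0.3448]
tool_rot: [0.001, 0.994, 0.106, 0.0]
contact_force: [0.3, -0.5, -1.4]
gripper_width: 0.11
grasp_force: 51.3
```

Call:
{"api": "servo_tool", "payload": {"motion": [-0.1,1,0,0,0,0.3,1,0,1,0.05,0,0,0.35,1,0,0.95,0,0,0,0.3,1,0,0,0,0,0,0,1]}}

```text
t: 36.28
eef_pos: [0.5184, -0.3727, 0.344]
tool_rot: [0.002, 0.999, 0.035, -0.0]
contact_force: [0.5, 0.0, -1.2]
gripper_width: 0.113
grasp_force: 51.3
```

```bash
python3 - <<'E'
from h import *
o=bot.get_obs();p,R=cur();print(p,o["q"].round(2),o["contact_force"].round(1),o["gripper_width"])
plan([slot(-1,.24,-np.pi/2)],1)
E
```

```text
[ 0.51843566 -0.37268887  0.3439874 ] [-0.23  0.65  1.19  1.65 -0.62  1.27 -0.42] [ 0.5  0.  -1.2] 0.1134251217575284
6 rows, ends [ 0.5193 -0.371   0.24  ]
0,0,0.85,0,0,0,1  0,0,0.85,0,0,0,1  0,0,0.85,0,0,0,1  0,-0.05,0.9,0,0,0,1  0,0,0.85,0,0,0,1  
  0.05,-0.05,0.9,0.05,0,0,1  |
```

Call:
{"api": "servo_tool", "payload": {"motion": [0,-0.05,0.85,0,0,0,1,0,-0.05,0.85,0,0,0,1,0,0,0.85,0,0,0,1,0,0,0.9,0,0,0,1,0,0,0.85,0,0,0,1]}}

```text
t: 36.9
eef_pos: [0.5192, -0.3688, 0.2569]
tool_rot: [0.001, 0.999, 0.037, 0.0]
contact_force: [0.8, -0.1, -0.8]
gripper_width: 0.108
grasp_force: 51.4
```

Call:
{"api": "servo_tool", "payload": {"motion": [0.05,0,0.8,0,0,0,1,0,0,0,0,0,0,1]}}

```text
t: 37.15
eef_pos: [0.52, -0.3686, 0.2408]
tool_rot: [0.001, 0.999, 0.036, -0.0]
contact_force: [0.6, -0.0, -0.0]
gripper_width: 0.109
grasp_force: 51.3
```

```bash
python3 look.py -1 .172 .06 | head -5; python3 - <<'E'
import cv2
im=cv2.imread("pics/l-1.png").astype(int)
for c in (252,256,260): print(c,[(r,*im[r,c].tolist()) for r in range(112,184,3)])
for r in range(120,176,5): print(r,(im[r,236:284].sum(1)//3).tolist())
E
```

```text
[ 0.51995724 -0.36858372  0.24082728]
slot edge [[249.4, 130.8], [249.8, 240.1]]
slot edge [[267.6, 130.9], [266.0, 240.2]]
plate [[262.1, 119.2], [249.0, 119.1], [266.3, 139.9], [244.4, 139.8]]
x0 226
252 [(112, 135, 151, 163), (115, 113, 141, 173), (118, 75, 118, 147), (121, 77, 119, 149), (124, 78, 121, 150), (127, 102, 155, 189), (130, 110, 164, 197), (133, 107, 161, 195), (136, 81, 130, 160), (139, 83, 130, 160), (142, 79, 124, 154), (145, 77, 120, 148), (148, 79, 120, 149), (151, 81, 124, 153), (154, 83, 128, 157), (157, 98, 151, 184), (160, 107, 164, 198), (163, 111, 164, 197), (166, 108, 162, 197), (169, 109, 164, 197), (172, 107, 163, 196), (175, 109, 164, 198), (178, 109, 163, 197), (181, 105, 162, 195)]
256 [(112, 186, 201, 209), (115, 182, 198, 207), (118, 76, 119, 151), (121, 74, 117, 147), (124, 80, 125, 153), (127, 104, 156, 190), (130, 110, 165, 198), (133, 108, 163, 196), (136, 85, 129, 161), (139, 85, 130, 161), (142, 79, 124, 151), (145, 77, 120, 150), (148, 78, 119, 148), (151, 82, 125, 155), (154, 80, 126, 155), (157, 99, 151, 184), (160, 107, 162, 196), (163, 10
[... 2901 characters left out ...]
 132, 140, 147, 154, 156, 155, 156, 157, 157, 156, 156, 156, 156, 155, 155, 155, 154, 156, 156, 156, 157, 155, 157, 158, 156, 155, 154, 152, 141, 161, 176, 185, 185, 185, 185, 186, 187, 186, 189, 188, 188, 190]
170 [190, 191, 192, 193, 191, 158, 136, 140, 148, 153, 157, 157, 156, 156, 155, 155, 156, 157, 156, 155, 155, 154, 154, 156, 157, 156, 156, 155, 155, 157, 156, 155, 153, 152, 142, 161, 177, 185, 186, 186, 185, 187, 186, 188, 188, 190, 190, 190]
175 [190, 191, 192, 192, 172, 130, 129, 140, 148, 154, 156, 157, 156, 156, 157, 155, 157, 156, 156, 155, 155, 154, 156, 156, 156, 156, 155, 157, 156, 156, 157, 157, 153, 150, 131, 143, 173, 186, 186, 186, 187, 186, 188, 188, 189, 190, 190, 191]
```

Call:
{"api": "servo_tool", "payload": {"motion": [-0.05,0.13,0,0,0,0,1,0,0,0.3,0,0,0,1,0,0,0,0,0,0,1]}}

```text
t: 37.58
eef_pos: [0.5193, -0.3716, 0.236]
tool_rot: [0.001, 0.999, 0.036, 0.0]
contact_force: [-0.3, 0.5, -0.6]
gripper_width: 0.109
grasp_force: 51.3
```

```bash
python3 look.py -1 .172 .06 | head -5; python3 - <<'E'
import cv2
im=cv2.imread("pics/l-1.png").astype(int)
for r in range(116,160,4): print(r,(im[r,236:284].sum(1)//3).tolist())
E
```

```text
[ 0.51933005 -0.37160479  0.23603885]
slot edge [[245.4, 130.9], [246.3, 242.1]]
slot edge [[264.0, 130.9], [262.8, 242.1]]
plate [[262.1, 119.1], [249.0, 119.1], [266.2, 139.8], [244.4, 139.8]]
x0 222
116 [113, 116, 117, 114, 115, 113, 114, 115, 114, 115, 116, 115, 119, 139, 156, 158, 161, 167, 170, 170, 170, 164, 161, 162, 163, 160, 160, 164, 164, 140, 125, 117, 114, 113, 116, 115, 118, 120, 119, 118, 116, 117, 118, 115, 118, 117, 119, 115]
120 [117, 118, 117, 116, 116, 118, 118, 114, 115, 115, 117, 117, 114, 112, 111, 115, 117, 116, 115, 116, 117, 117, 118, 117, 117, 116, 119, 114, 115, 115, 114, 115, 116, 113, 114, 113, 114, 114, 113, 115, 112, 113, 114, 111, 113, 112, 112, 114]
124 [115, 115, 115, 115, 116, 117, 114, 114, 117, 116, 117, 116, 109, 108, 113, 116, 116, 119, 118, 118, 119, 120, 119, 120, 119, 119, 123, 135, 178, 186, 171, 133, 114, 114, 109, 112, 111, 111, 112, 111, 109, 110, 108, 110, 112, 111, 110, 110]
128 [112, 115, 114, 116, 114, 116, 117, 113, 116, 117, 122, 119, 129, 141, 151, 154, 154, 154, 156, 155, 155, 156, 155, 156, 156, 156, 157, 156, 141, 109, 101, 101
[... 1095 characters left out ...]
 196, 173, 129, 112, 112, 116, 117, 116, 117, 114, 114, 116, 114, 116, 116, 115, 114, 115, 116, 114, 114, 116, 115, 117, 120, 119, 119, 128, 135, 140, 143, 147, 152, 188, 197, 199, 199, 197, 189, 185, 195, 198]
152 [193, 196, 196, 197, 197, 196, 178, 134, 113, 117, 121, 119, 119, 118, 121, 121, 123, 122, 121, 123, 122, 123, 121, 122, 122, 121, 123, 123, 123, 123, 126, 125, 127, 129, 135, 139, 141, 146, 172, 187, 163, 133, 122, 121, 123, 121, 123, 126]
156 [195, 196, 197, 197, 196, 187, 143, 117, 122, 127, 131, 131, 130, 130, 131, 132, 131, 130, 131, 131, 129, 130, 128, 129, 129, 130, 129, 128, 130, 129, 129, 128, 126, 128, 134, 136, 140, 146, 178, 188, 183, 151, 126, 120, 121, 124, 124, 132]
```

Call:
{"api": "servo_tool", "payload": {"motion": [0,0,0.4,0,0,0,1,0,0,0.4,0,0,0,1,0,0,0.4,0,0,0,1,0,0,0,0,0,0,1]}}

```text
t: 38.12
eef_pos: [0.5192, -0.3715, 0.2113]
tool_rot: [0.001, 0.999, 0.036, -0.0]
contact_force: [0.7, 0.4, -1.5]
gripper_width: 0.11
grasp_force: 51.3
```

Call:
{"api": "servo_tool", "payload": {"motion": [0,0,0.4,0,0,0,1,0,0,0.25,0,0,0,1,0,0,0,0,0,0,1]}}

```text
t: 38.5
eef_pos: [0.5193, -0.3717, 0.1988]
tool_rot: [0.001, 0.999, 0.036, 0.0]
contact_force: [0.6, -0.5, -0.8]
gripper_width: 0.107
grasp_force: 51.3
```

Call:
{"api": "servo_tool", "payload": {"motion": [0,0,0.25,0,0,0,1,0,0,0.15,0,0,0,1,0,0,0,0,0,0,1]}}

```text
t: 38.88
eef_pos: [0.5194, -0.3718, 0.191]
tool_rot: [0.001, 0.999, 0.036, 0.0]
contact_force: [0.3, -0.7, -0.7]
gripper_width: 0.112
grasp_force: 51.3
```

Call:
{"api": "servo_tool", "payload": {"motion": [0,0,0.15,0,0,0,1,0,0,0,0,0,0,1]}}

```text
t: 39.12
eef_pos: [0.5194, -0.3718, 0.1881]
tool_rot: [0.001, 0.999, 0.036, 0.0]
contact_force: [-0.2, -0.3, -0.8]
gripper_width: 0.109
grasp_force: 51.3
```

Call:
{"api": "servo_tool", "payload": {"motion": [0,0,0.1,0,0,0,1,0,0,0,0,0,0,1]}}

```text
t: 39.38
eef_pos: [0.5194, -0.3718, 0.1862]
tool_rot: [0.001, 0.999, 0.036, 0.0]
contact_force: [0.6, 0.1, -0.9]
gripper_width: 0.109
grasp_force: 51.3
```

Call:
{"api": "servo_tool", "payload": {"motion": [0,0,0.1,0,0,0,1,0,0,0,0,0,0,1]}}

```text
t: 39.62
eef_pos: [0.5194, -0.3718, 0.1841]
tool_rot: [0.001, 0.999, 0.036, 0.0]
contact_force: [-0.2, 0.2, -1.4]
gripper_width: 0.112
grasp_force: 51.3
```

Call:
{"api": "servo_tool", "payload": {"motion": [0,0,0.1,0,0,0,1,0,0,0,0,0,0,1]}}

```text
t: 39.88
eef_pos: [0.52, -0.3723, 0.1834]
tool_rot: [0.002, 0.999, 0.036, 0.001]
contact_force: [0.3, 1.6, 6.1]
gripper_width: 0.108
grasp_force: 52.4
```

Call:
{"api": "servo_tool", "payload": {"motion": [0,0,0.1,0,0,0,1,0,0,0,0,0,0,1]}}

```text
t: 40.12
eef_pos: [0.5208, -0.3726, 0.1829]
tool_rot: [0.002, 0.999, 0.037, 0.002]
contact_force: [0.1, 2.9, 15.4]
gripper_width: 0.103
grasp_force: 53.8
```

Floor contact. Releasing and retreating.

Call:
{"api": "servo_tool", "payload": {"motion": [0,0,-0.1,0,0,0,1,0,0,0,0,0,0,0.85,0,0,0,0,0,0,0.7,0,0,0,0,0,0,0.7,0,0,-0.5,0,0,0,0.7]}}

```text
t: 40.75
eef_pos: [0.5191, -0.3715, 0.1919]
tool_rot: [0.001, 0.999, 0.036, -0.0]
contact_force: [0.4, -0.2, -0.5]
gripper_width: 0.298
grasp_force: 0.0
```

Call:
{"api": "servo_tool", "payload": {"motion": [0,0,-1,0,0,0,0.7,0,0,-1,0,0,0,0.7,0,0,-1,0,0,0,0.7,0,0,-1,0,0,0,0.5,0,0,-1,0,0,0,0.3]}}

```text
t: 41.38
eef_pos: [0.5194, -0.3716, 0.2939]
tool_rot: [0.001, 0.999, 0.036, 0.001]
contact_force: [0.7, -0.3, -0.2]
gripper_width: 0.69
grasp_force: 0.0
```

```bash
python3 - <<'E'
from h import *
o=bot.get_obs();p,R=cur();print(p,o["contact_force"])
k=bot.get_calibration("wrist");im=bot.read_camera("wrist")[:,:,::-1];cv2.imwrite("pics/w10.png",im)
Rr,t=pose(RACK,0,0)
for l in [(.06,-.055,.152),(-.06,-.055,.152),(.06,-.055,.012),(.028,0,.132),(-.028,0,.132),(.05,0,.087),(.04,.055,.112),(-.04,.055,.112)]:print(l,proj("wrist",[Rr@np.array(l)+t],k).round(1))
g=im.astype(int).sum(2)//3
for c in(250,255,260):print(c,[(r,int(g[r,c])) for r in [*range(100,190,3),*range(270,310,3)]])
for r in(200,230,260):print(r,g[r,160:284].tolist())
for n in("small_jig","medium_jig","large_jig","spray_bottle","glue_bottle","tape_measure"):print(n,[(d["uv"],d["p"]) for d in bot.boxes_of("wrist",n)][:2])
for c in("side",):
    bot.read_camera(c)
    for n,y,z in(("small_jig",.055,.062),("medium_jig",0,.067),("large_jig",-.055,.08)):print(c,n,[(d["uv"],d["p"]) for d in bot.boxes_of(c,n)],proj(c,[Rr@[0,y,z]+t]).round(1))
    for n in("spray_bottle","glue_bottle","tape_measure"):print(n,[(d["uv"],d["p"]) for d in bot.boxes_of(c,n)][:1])
E
```

```text
[ 0.51936173 -0.37157896  0.29389329] [ 0.69718181 -0.33811955 -0.24910517]
(0.06, -0.055, 0.152) [[254.5 123.8]]
(-0.06, -0.055, 0.152) [[254.3 277.2]]
(0.06, -0.055, 0.012) [[254.7 110.1]]
(0.028, 0, 0.132) [[182.8 163.4]]
(-0.028, 0, 0.132) [[187.7 229.8]]
(0.05, 0, 0.087) [[192.3 127.3]]
(0.04, 0.055, 0.112) [[119.6 143.2]]
(-0.04, 0.055, 0.112) [[131.9 232.2]]
250 [(100, 115), (103, 119), (106, 156), (109, 175), (112, 142), (115, 113), (118, 114), (121, 112), (124, 118), (127, 118), (130, 131), (133, 151), (136, 167), (139, 180), (142, 183), (145, 177), (148, 132), (151, 122), (154, 128), (157, 124), (160, 123), (163, 121), (166, 121), (169, 124), (172, 124), (175, 122), (178, 124), (181, 123), (184, 124), (187, 126), (270, 168), (273, 175), (276, 175), (279, 160), (282, 163), (285, 165), (288, 160), (291, 166), (294, 167), (297, 165), (300, 171), (303, 174), (306, 171), (309, 168)]
255 [(100, 113), (103, 117), (106, 161), (109, 161), (112, 126), (115, 146), (118, 114), (121, 146), (124, 206), (127, 206), (130, 206), (133, 205), (136, 206), (139, 205), (142, 205), (145, 205), (1
[... 2494 characters left out ...]
163, 164, 165, 166, 167, 163, 163, 161, 156, 156, 153, 156, 153, 180, 199, 201, 201, 200, 200, 199, 199, 199, 198, 196, 187, 173, 170, 171, 170, 168, 168, 167, 168, 167, 167, 165, 165, 163, 162, 160, 161, 159, 160, 158, 161]
small_jig [([137.6, 173.2], 0.91)]
medium_jig [([195.9, 183.2], 0.78)]
large_jig [([256.1, 189.3], 0.96)]
spray_bottle [([27.0, 32.7], 0.64)]
glue_bottle []
tape_measure [([143.9, 269.7], 0.9)]
side small_jig [([239.1, 245.1], 0.46)] [[229.3 245.2]]
side medium_jig [([232.8, 264.6], 0.98)] [[225.8 265.8]]
side large_jig [([227.3, 286.4], 0.84)] [[221.7 286.8]]
spray_bottle [([287.0, 206.2], 0.91)]
glue_bottle [([287.9, 205.2], 0.74)]
tape_measure [([232.1, 299.5], 0.71)]
```

```bash
python3 -c "
from station import bot
print(bot.hand_in())"
```

```text
the job is handed in; nothing more can be done
None
```

I handed the job in with all three jigs upright on the slot floors (small left, medium middle, large right), about 41 s into the 72 s allowed. My last camera checks put each within about 3 mm of centre along its slot. I never touched the bottles or the tape measure, though I did not confirm their final positions. The hand-in gave no verdict.

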